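# Close the battery-plate jig: comb plate, square handle, claw clamp

### The job

First lower the slotted comb plate over the sloping jig's two pins until it lies flush on the bed, then push the red handle's square bore fully home on the clamp's square shaft. With the handle, turn the shaft clockwise (from above) to its stop, so the yellow claw swings over the plate, and let go, leaving the handle on. Drop neither part, keep the fingers off the claw, and leave the tin, brush and loose bar alone.

Things in the scene. Friction and masses are not known exactly. Their poses are not given: they have to be found in the camera images.
- bed: Fixed grey sloping top of the jig, 160 x 260 x 12 mm. Origin on its top surface, mid-way between the pins (where the plate's origin belongs), 100 mm above the bench. x up the slope (away from the robot), y level, to the left; z square to the bed, leaning 25 deg towards the robot. Surface spans x -80 to 80, y -95 to 165 mm. Shaft axis at x 0, y 105 mm, along z.
- pin_left (a point): Tip of the left locating pin, on its axis. Brass pin 12 mm in diameter, standing 22 mm out of the bed along the bed's z, the last 8 mm tapering to 5 mm. In the bed's frame: x 0, y +55, z 22 mm.
- pin_right (a point): Tip of the right locating pin, the same as the left one. In the bed's frame: x 0, y -55, z 22 mm.
- plate: Loose slotted aluminium comb plate, 100 (x) x 150 (y) x 8 mm, about 0.3 kg, flat on the bench. Origin: centre of its underside, z up. Through holes 13.5 mm wide at x 0, y -55 and +55 mm. Black upright grip rib in its middle, 60 mm along y, 16 mm thick along x, z 8 to 52 mm: grip it across x. Seated, its frame meets the bed's, or is half a turn about z from it: it fits both ways.
- handle: Loose handle, about 0.35 kg, standing on its hub. Origin: centre of the hub's underside, at the bore's mouth, z up. Steel hub 44 x 44 mm, 40 mm high, with a square bore 21.5 mm wide, 40 mm deep, open below; hub and bore sides parallel to x and y. On top a red bar, 120 mm along x, 18 mm thick along y, z 40 to 74 mm: grip it across y at its middle. Fits in any of four quarter turns.
- claw: Square steel shaft with a yellow claw at its foot, turning as one. Origin on the shaft axis, on the 48 mm round shoulder where the hub rests (handle's origin when home), 19 mm above the bed. z along the shaft, out of the bed; x along the claw: 55 mm reach, 16 wide, 8 thick, underside 3 mm over a seated plate. Shaft 20 mm square, sides along x and y, 36 mm long, last 10 mm tapering to 12.
- spindle (a joint): Angle of shaft and claw (rad): 0 with the claw pointing straight up the slope; grows when turned clockwise seen from above (negative about the claw's z) to a hard stop at 1.2, with the claw over the plate's edge. Starts at 0 to 0.25, clear of the plate. Stays where left (friction 0.15 N m).
- tin: Bystander: round white tin with a blue band, 68 mm in diameter, 100 mm high; origin at the centre of its underside. Leave alone.
- brush: Bystander: brush with a wooden handle, 200 mm long, lying on the bench along its x axis. Leave alone.
- bar: Bystander: loose light metal bar 190 (y) x 20 x 14 mm lying in front of the jig; origin at the centre of its underside. Leave alone.
Not all that is in view belongs to the job. Of the things like the handle, leave any that is orange or pink; of the rest the smaller one is meant.

How it is judged (in metres and radians):
On the way, in this order (a step that is already met when the one before it is completed fails the run):
1. the comb plate lies flush on the bed, over both pins (x of plate in the frame of bed between -0.004 and 0.004 m and y of plate in the frame of bed between -0.004 and 0.004 m and z of plate in the frame of bed between -0.003 and 0.003 m and angle between the z axis of plate and the z axis of bed, either way round below 0.05 rad and angle between the y axis of plate and the y axis of bed, either way round below 0.08 rad and angle between plate's own z axis and vertical below 1 rad), for 0.2 s.
2. with the plate still flush, the handle is fully home on the square shaft, before the claw is turned (all of step 1 and x of handle in the frame of claw between -0.004 and 0.004 m and y of handle in the frame of claw between -0.004 and 0.004 m and z of handle in the frame of claw between -0.004 and 0.004 m and angle between the z axis of handle and the z axis of claw, either way round below 0.09 rad and value of joint spindle below 0.6 rad), for 0.1 s.
At the end, for the whole second after the job is handed in: Comb plate over both pins, flush on the bed (origin within 4 mm sideways, 3 mm in height, 0.05 rad in level); handle fully home on the shaft (within 4 mm, axis within 0.09 rad); claw turned to 1.05 rad or more (stop at 1.2); plate and handle at rest (below 0.02 m/s) (all of step 1 and x of handle in the frame of claw between -0.004 and 0.004 m and y of handle in the frame of claw between -0.004 and 0.004 m and z of handle in the frame of claw between -0.004 and 0.004 m and angle between the z axis of handle and the z axis of claw, either way round below 0.09 rad and value of joint spindle above 1.05 rad and linear speed of each of plate, handle below 0.02 m/s); the robot touches nothing.
It fails at once if the tin, the brush or the loose bar is moved by more than 30 mm (distance of any of tin, brush, bar from where it was at the start of the episode above 0.03 m).
It fails at once if the comb plate is dropped (falls out of the fingers faster than 0.6 m/s) (contact force between the fingers and plate below 0.05 N and linear speed of plate above 0.6 m/s).
It fails at once if the handle is dropped (falls out of the fingers faster than 0.6 m/s) (contact force between the fingers and handle below 0.05 N and linear speed of handle above 0.6 m/s).
It fails at once if the fingers push on the claw or shaft (over 2 N) (contact force between the fingers and claw above 2 N).
It also fails if it takes over 64 s, if anything falls off the work surface, if the arm or the gripper's body presses on something with over 40 N, if the wrist force passes 120 N, or if a joint passes its speed limit or range.

### The arm

A 6-joint arm with a two-finger parallel gripper is mounted at the origin on the work surface. World frame = base frame: x ahead of the robot, y to its left, z up, the work surface at z = 0. Lengths are in m, angles in degrees, forces in N, time in s.
With the tool pointing down it reaches from about 0.375 to 0.925 m from the base axis. Payload 5.7 kg.
Tool frame: the origin (TCP) lies at the very end of the fingers, on their centre line; the grasp point (between the pads) lies r.tcp_to_grasp behind it (r.tcp_to_grasp is the distance from the TCP to the grasp point, in m); z points along the fingers, y is the direction in which the jaws open and shut (so a half turn about z gives the same grasp; the last joint's range is limited). The gripper opens to 85 mm and grips with 20 to 120 N. Pads are 22 mm wide; open, the fingers measure 114 mm over their backs; the gripper's body (76 mm by 85 mm) begins 54 mm behind the grasp point. The pads swing forward as they close: fully open they stand 13 mm farther back than shut.
Start: joints at [66.801, 20.558, 86.54, -0, 72.909, -6.595], TCP at [0.171, 0.575, 0.231] pointing down, gripper open.
Joint ranges: [-170.27, 170.27], [-57.76, 135], [12.27, 136.19], [-55.21, 235.2], [11.17, 155.16], [-170.74, 170.74]. Speed limits (degrees/s): [136.94, 136.94, 180, 180, 180, 180].

### API

Orientations are given as a 3x3 rotation matrix whose columns are the frame's x, y, z axes.
In Python, from bench import r gives the robot as it stands. The module is installed in compiled form; this text tells all that it offers.
- The arm moves only by the tool apply_moves, never from a script. Its argument "increments" is a list of rows, each a list of 3 entries, a list of its own where there are three numbers: the opening, from 0 (shut) to 1 (fully open), then the shift along the tool's x, y, z in cm, then the turn, a rotation vector about the tool's x, y, z in rad. A call has exactly 8 rows; each row shifts and turns the commanded pose from where the row before left it, along the tool's axes as they then stand; what a row does not reach is not made up. A row lasts 1/10 s, in which the tool goes at most 50 mm and 8.59 degrees, less where a joint would pass 70% of its speed; a pose out of reach is approached as far as the arm can. A call with a gripper value outside its range is refused whole. The fingers move at their own pace and stop on an object; "newtons" is the grip in N (left out, the last holds). Time passes only in rows, so rows that do not move let the fingers close, or fill a call up. It gives the time, the measured TCP pose, the force and the opening at its end, in the units of the state.
- r.observe(): the state, without advancing time (a new reading comes with each control period).
- r.camera(name): name is "side" or "top"; returns the picture (420x560x3 uint8, red, green, blue); there is no depth.
- r.camera_params(name): a dict with "mtx" (3x3 intrinsics, pixels), "T" (4x4, takes a point from camera to world coordinates). Camera axes: x right, y down, z forward; pixel columns grow to the right and rows downward; lengths in m; the calibration is good to about 2 mm. A picture is of the moment at which its call begins. camera_params takes no time and is no camera call.
- r.job_done(): hands the job in, once; it reports no verdict.
The state is a dict: "clock": time; "joints": joint angles; "joint_vel": joint speeds; "joint_torque": joint torques, N m; "tool_pos": TCP position; "ee_rot": TCP orientation; "contact_force": force on the tool from outside, world axes, zero at the start; "wrist_torque": the same for the moment, N m; "grip_width": finger opening in m.
Only numpy, scipy, OpenCV 4.12 (cv2) and the standard library are available. Lean on these libraries where they do the work, as an engineer would, in place of code of your own. Each camera call takes 0.05 s, during which the arm holds its last target. There are 200 camera calls.

## Working session

There is one attempt and no reset: what is moved stays moved. The work goes in short steps, Python scripts to look and compute and a tool call to move; the robot and the scene stay as the last step left them, time stands still between calls to the robot, and variables do not carry over. Pictures are saved under pics/ and viewed, about 8 in all and at most 12, crops included, and the job is handed in when it is done.

Besides the shell and the picture viewer there is one more tool, called after "Request:" by a JSON object that holds its "name" and its "arguments". apply_moves: Moves the arm, as the interface text tells. Its arguments: {"type":"object","properties":{"increments":{"type":"array","items":{"type":"array"}},"newtons":{"type":"number"}},"required":["increments"]}

```bash
mkdir -p pics; python3 - <<'E'
from bench import r
import cv2, numpy as np
np.set_printoptions(precision=4,suppress=True)
for n in("side","top"):
    im=r.camera(n); cv2.imwrite(f"pics/{n}0.png",im[:,:,::-1]); p=r.camera_params(n); print(n,p["mtx"],p["T"])
print(r.observe(), r.tcp_to_grasp)
E
```

```text
side [[422.4626   0.     277.3898]
 [  0.     422.4626 211.3302]
 [  0.       0.       1.    ]] [[ 0.9864 -0.1125  0.1197  0.35  ]
 [-0.1625 -0.5583  0.8136 -1.015 ]
 [-0.0247 -0.822  -0.569   0.7727]
 [ 0.      0.      0.      1.    ]]
top [[439.945    0.     276.7616]
 [  0.     439.945  212.8165]
 [  0.       0.       1.    ]] [[ 0.0139 -0.9885  0.1506  0.3032]
 [-0.9996 -0.0172 -0.0202 -0.0272]
 [ 0.0226 -0.1503 -0.9884  1.2931]
 [ 0.      0.      0.      1.    ]]
{'clock': 0.1, 'joints': array([66.7999, 20.5929, 86.5926,  0.0002, 72.9103, -6.5954]), 'joint_vel': array([-0.0287, -0.1294, -0.1633, -0.0462,  0.1562,  0.081 ]), 'joint_torque': array([ -0.001 , -52.8658, -27.9349,  -0.0004,   0.0051,  -0.    ]), 'tool_pos': array([0.1712, 0.5744, 0.2305]), 'ee_rot': array([[-0.9583,  0.2858, -0.0007],
       [ 0.2858,  0.9583, -0.0015],
       [ 0.0002, -0.0017, -1.    ]]), 'contact_force': array([ 0.2236, -0.1969, -0.4312]), 'wrist_torque': array([ 0.0079, -0.0137, -0.0349]), 'grip_width': 0.08549855410588256} 0.0187
```

View pics/top0.png

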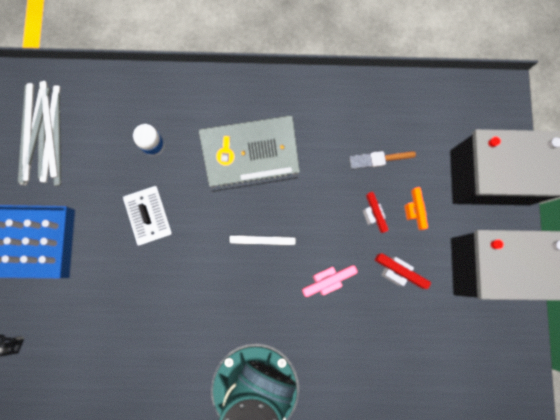

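View pics/side0.png

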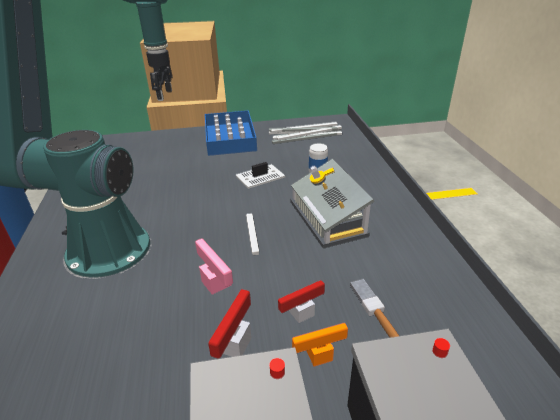

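The top view shows four handle-like things: small red (376,213), large red (403,271), orange (417,208) and pink (330,281). By the description I want the small red one at (376,213). The plate is at (147,216) with its black rib, the jig at (250,153) with the claw at (226,155), the tin at (147,138), the bar at (262,240) and the brush at (382,158).

```bash
python3 - <<'E'
import cv2, numpy as np
t=cv2.imread("pics/top0.png")
def c(x,y,w,h,s): return cv2.resize(t[y:y+h,x:x+w],None,fx=s,fy=s,interpolation=cv2.INTER_CUBIC)
a=c(195,110,110,85,5)   # jig 550x425
b=c(120,180,56,70,3.5)   # plate 196x245
d=c(355,185,56,50,3.5)
o=np.zeros((425,550+200,3),np.uint8); o[:425,:550]=a; o[:245,550:746]=b; o[245:245+175,550:746]=d
cv2.imwrite("pics/crop0.png",o)
E
```

```text
(no output)
```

View pics/crop0.png

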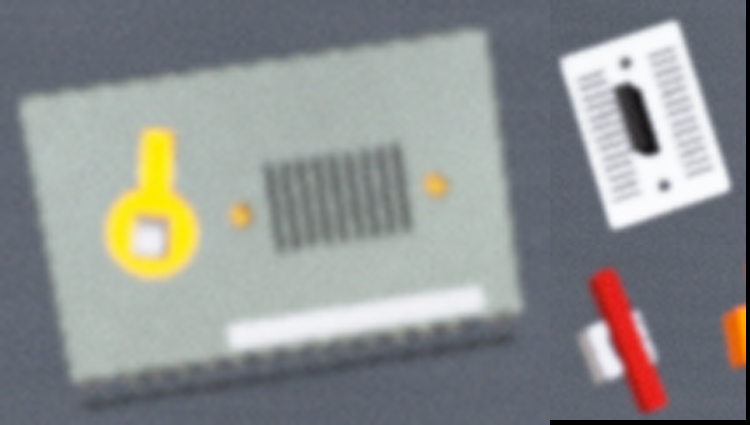

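The chosen small red bar is on a steel hub, with the plate and pins clear beside it. In full-picture pixels the bed corners are about (199,130), (292,116), (299,172) and (210,186), and the pins about (243,153) and (282,147). Next I fit the poses from silhouettes.

```bash
cat > h.py <<'E'
import cv2, numpy as np
from scipy.optimize import minimize
from scipy.spatial.transform import Rotation as R
from bench import r
np.set_printoptions(precision=4,suppress=True)
CP={n:r.camera_params(n) for n in("side","top")}
def proj(n,P):
    P=np.atleast_2d(P); T=np.linalg.inv(CP[n]["T"]); q=(P@T[:3,:3].T+T[:3,3])@CP[n]["mtx"].T
    return q[:,:2]/q[:,2:]
def ray(n,uv,z):
    T=CP[n]["T"]; d=T[:3,:3]@np.linalg.solve(CP[n]["mtx"],[*uv,1]); o=T[:3,3]
    return o+d*(z-o[2])/d[2]
def box(x0,x1,y0,y1,z0,z1): return np.array([[x,y,z] for x in(x0,x1) for y in(y0,y1) for z in(z0,z1)],float)/1e3
S=4
def blob(m,seed):
    "filled component of upsampled soft mask (0..1) at pixel seed"
    b=(cv2.resize(m.astype(np.float32),None,fx=S,fy=S,interpolation=cv2.INTER_CUBIC)>.5).astype(np.uint8)
    _,l=cv2.connectedComponents(b); k=l[int(seed[1]*S),int(seed[0]*S)]
    c,_=cv2.findContours((l==k).astype(np.uint8),cv2.RETR_EXTERNAL,cv2.CHAIN_APPROX_NONE)
    o=np.zeros_like(b); cv2.drawContours(o,c,-1,1,-1); return o if k else o*0
def hull(n,P,shape):
    q=(proj(n,P)+.5)*S-.5; o=np.zeros(shape,np.uint8)
    cv2.fillConvexPoly(o,cv2.convexHull(np.round(q*16).astype(np.int32)),1,shift=4); return o
def fit(masks,pts,pose,x0):
    "masks {cam:mask}; pose(x)->R,t ; returns x, mismatched px per cam"
    def f(x,sep=False):
        A,t=pose(x); e={n:int((hull(n,pts@A.T+t,m.shape)!=m).sum())/S/S for n,m in masks.items()}
        return e if sep else sum(e.values())
    x=np.array(x0,float)
    for s in(.02,.006,.002):
        sim=np.vstack([x]+[x+np.eye(len(x))[i]*s*(1 if i<2 else 8) for i in range(len(x))])
        x=minimize(f,x,method="Nelder-Mead",options=dict(initial_simplex=sim,xatol=1e-5,fatol=.01,maxiter=300)).x
    return x,f(x,True)
def flat(z=0): return lambda x:(R.from_euler("z",x[2]).as_matrix(),np.array([x[0],x[1],z]))
def bedpose(x): return (R.from_euler("z",x[2])*R.from_euler("y",-25,degrees=True)).as_matrix(),np.array([x[0],x[1],.1])
BED=np.array([[x,y,0] for x in(-80,80) for y in(-95,165)])/1e3
PLATE=box(-50,50,-75,75,0,8); RED=box(-60,60,-9,9,40,74)
def red(im):
    i=im.astype(float); return np.clip((i[...,0]-np.maximum(i[...,1],i[...,2])-0)/160,0,1)
E
cat > m0.py <<'E'
from h import *
im={n:cv2.imread(f"pics/{n}0.png")[:,:,::-1] for n in("top","side")}
for n,pp in dict(top=[(220,175),(205,150),(250,190),(330,200),(128,192),(262,240),(378,222),(376,200)],side=[(340,210),(330,180),(280,230),(245,178),(300,298),(262,183)]).items():
    print(n,[(p,im[n][p[1],p[0]].tolist()) for p in pp])
E
python3 m0.py
```

```text
top [((220, 175), [175, 184, 179]), ((205, 150), [177, 187, 184]), ((250, 190), [94, 97, 109]), ((330, 200), [98, 103, 113]), ((128, 192), [94, 100, 108]), ((262, 240), [250, 251, 252]), ((378, 222), [177, 29, 27]), ((376, 200), [194, 60, 61])]
side [((340, 210), [167, 176, 173]), ((330, 180), [160, 168, 165]), ((280, 230), [99, 105, 109]), ((245, 178), [216, 216, 214]), ((300, 298), [120, 31, 28]), ((262, 183), [142, 140, 138])]
```

```bash
cat > m0.py <<'E'
from h import *
im={n:cv2.imread(f"pics/{n}0.png")[:,:,::-1] for n in("top","side")}
g=lambda n,a,b:np.clip((im[n][...,1].astype(float)-a)/(b-a),0,1)
rd=lambda n:np.clip(red(im[n])*160/110,0,1)
out={}
for cams in(("top",),("side",),("top","side")):
    m={n:blob(g(n,102,182) if n=="top" else g(n,100,170),{"top":(220,175),"side":(330,180)}[n]) for n in cams}
    b=fit(m,BED,bedpose,[.85,-.0,.15] if not out.get("b") is not None else out["b"]); out["b"]=b[0]; print("bed",cams,b)
    m={n:blob(g(n,102,235) if n=="top" else g(n,102,215),{"top":(135,202),"side":(245,178)}[n]) for n in cams}
    x0=[*ray("top",(147,216),.004)[:2],.2]
    b=fit(m,PLATE,flat(),x0); print("plate",cams,b)
    m={n:blob(rd(n),{"top":(377,213),"side":(300,298)}[n]) for n in cams}
    b=fit(m,RED,flat(),[*ray("top",(377,213),.057)[:2],.3]); print("handle",cams,b, [int(v.sum()/16) for v in m.values()])
# pins with latest bed
for n in("top","side"):
    A,t=bedpose(out["b"]); print(n,proj(n,np.array([[0,.055,.022],[0,-.055,.022],[0,.105,.055],[-.08,-.095,0],[-.08,.165,0],[.08,-.095,0],[.08,.165,0]])@A.T+t))
E
python3 m0.py
python3 - <<'E'
import cv2, numpy as np
s=cv2.imread("pics/side0.png")
cv2.imwrite("pics/scrop0.png",np.hstack([cv2.resize(s[155:255,280:385],None,fx=5,fy=5,interpolation=cv2.INTER_CUBIC),cv2.resize(s[270:330,270:330],(270,500),interpolation=cv2.INTER_CUBIC)]))
E
```

```text
bed ('top',) (array([ 0.6647, -0.008 ,  0.1792]), {'top': 44.125})
plate ('top',) (array([ 0.4858,  0.3285, -1.2185]), {'top': 67.625})
handle ('top',) (array([ 0.4992, -0.3386,  0.3658]), {'top': 48.875}) [370]
bed ('side',) (array([ 0.6653, -0.0119,  0.1719]), {'side': 76.9375})
plate ('side',) (array([0.4549, 0.3431, 0.4333]), {'side': 461.125})
handle ('side',) (array([ 0.5001, -0.3384,  0.4147]), {'side': 110.3125}) [682]
bed ('top', 'side') (array([ 0.6648, -0.0082,  0.1785]), {'top': 46.4375, 'side': 135.9375})
plate ('top', 'side') (array([0.4565, 0.3403, 0.3751]), {'top': 1190.3125, 'side': 464.25})
handle ('top', 'side') (array([ 0.4991, -0.3383,  0.3862]), {'top': 52.125, 'side': 122.0625}) [370, 682]
top [[242.8573 153.3167]
 [282.2873 147.2508]
 [224.5363 157.9778]
 [299.0412 171.7646]
 [208.9057 185.8944]
 [291.8359 115.2901]
 [198.1909 129.3891]]
side [[322.645  181.9822]
 [339.0853 200.6534]
 [311.9485 166.6004]
 [323.7563 228.9888]
 [290.     183.8773]
 [372.6847 197.8122]
 [331.6692 157.3048]]
```

View pics/scrop0.png

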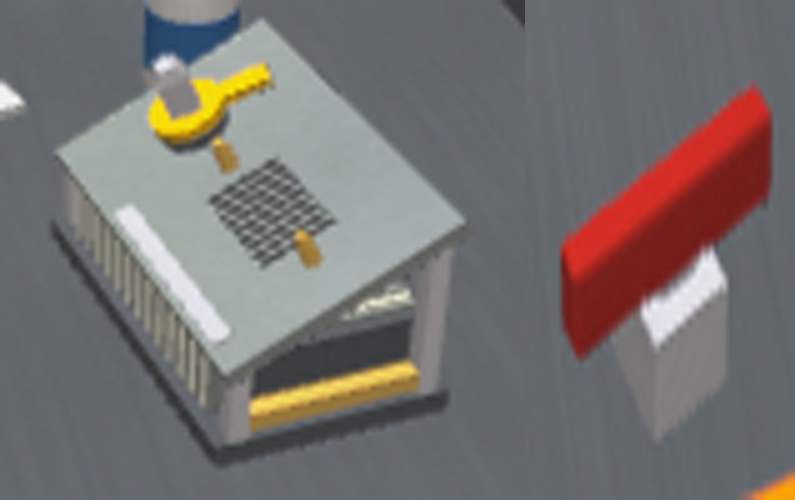

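The side crop shows the bed with both pins, their tips at about (323,183) and (339,201), and the shaft top at about (313,168). All are within about 1.5 px of the fit. The target handle is a red bar on a steel hub, which confirms the choice. The plate fit needs a better yaw seed.

```bash
cat > m1.py <<'E'
from h import *
im={n:cv2.imread(f"pics/{n}0.png")[:,:,::-1] for n in("top","side")}
g=lambda n,a,b:np.clip((im[n][...,1].astype(float)-a)/(b-a),0,1)
c=np.array([ray("top",u,.008)[:2] for u in[(122.9,197.1),(157.1,185.7),(171.4,234.3),(137.7,245.7)]])
print(c.mean(0), np.linalg.norm(np.diff(c,axis=0),axis=1), np.degrees(np.arctan2(*(c[0]-c[3])[::-1])))
for cams in(("top",),("side",),("top","side")):
    m={n:blob(g(n,102,235) if n=="top" else g(n,102,215),{"top":(135,202),"side":(245,178)}[n]) for n in cams}
    print("plate",cams,fit(m,PLATE,flat(),[*c.mean(0),-1.25]),[int(v.sum()/16) for v in m.values()])
# black rib centroid
k=(im["top"].max(2)<60); k[:, :120]=0;k[:,175:]=0;k[:185]=0;k[250:]=0
ys,xs=np.nonzero(k); print("rib px",xs.mean(),ys.mean(),len(xs)); x=fit({},PLATE,flat(),[*c.mean(0),-1.25])
E
python3 m1.py
```

```text
[0.4846 0.3262] [0.1048 0.1521 0.1017] 20.077995971828095
plate ('top',) (array([ 0.4868,  0.3298, -1.2268]), {'top': 68.0}) [1868]
plate ('side',) (array([ 0.4866,  0.3305, -1.2154]), {'side': 189.0625}) [469]
plate ('top', 'side') (array([ 0.4864,  0.3297, -1.2262]), {'top': 70.125, 'side': 190.125}) [1868, 469]
rib px 144.7875 213.8375 80
```

```bash
cat > mv.py <<'E'
from h import *
BEDX=np.array([.6648,-.0082,.178]); PL=np.array([.4864,.3297,-1.2262]); HA=np.array([.4992,-.3385,.385])
A,BT=bedpose(BEDX)
def down(yang): # tool pointing down, y axis at world angle yang (deg)
    a=np.radians(yang); y=np.array([np.cos(a),np.sin(a),0]); z=np.array([0,0,-1.]); return np.c_[np.cross(y,z),y,z]
def onbed(yang): # tool along -bed z, y axis at angle yang (deg) in the bed frame
    return A@down(yang)
def plan(Rt,pt,n,Rc=None,pc=None):
    o=r.observe(); Rc=o["ee_rot"] if Rc is None else Rc; pc=o["tool_pos"] if pc is None else pc
    w=R.from_matrix(Rc.T@Rt).as_rotvec(); s=R.from_rotvec(w/n).as_matrix()
    M=sum(np.linalg.matrix_power(s,k) for k in range(n))
    d=np.linalg.solve(M,Rc.T@(pt-pc))*100
    print(f"{n} rows: shift {d.round(3)} |{np.linalg.norm(d):.2f}cm| turn {(w/n).round(4)} |{np.degrees(np.linalg.norm(w)/n):.2f}deg|")
    return Rt,pt
E
python3 - <<'E'
from mv import *
rib=np.array([*PL[:2],.15]); yp=np.degrees(PL[2])+180
print(yp, proj("top",[*PL[:2],.052]))
plan(down(yp),rib,16)
E
```

```text
109.74391516105845 [[141.8994 212.5868]]
16 rows: shift [-1.991 -1.57   0.504] |2.59cm| turn [-0.0001 -0.     -0.0397] |2.27deg|
```

Request:
{"name": "apply_moves", "arguments": {"increments": [[1,[-2,-1.57,0.5],[0,0,-0.04]],[1,[-2,-1.57,0.5],[0,0,-0.04]],[1,[-2,-1.57,0.5],[0,0,-0.04]],[1,[-2,-1.57,0.5],[0,0,-0.04]],[1,[-2,-1.57,0.5],[0,0,-0.04]],[1,[-2,-1.57,0.5],[0,0,-0.04]],[1,[-2,-1.57,0.5],[0,0,-0.04]],[1,[-2,-1.57,0.5],[0,0,-0.04]]]}}

```text
clock: 0.9
tool_pos: [0.3106, 0.4264, 0.1908]
ee_rot: [[-0.999, -0.032, -0.001], [-0.032, 0.999, -0.001], [0.001, -0.001, -1.0]]
contact_force: [-0.0, -0.1, 0.6]
grip_width: 0.0857
```

Request:
{"name": "apply_moves", "arguments": {"increments": [[1,[-2,-1.57,0.5],[0,0,-0.04]],[1,[-2,-1.57,0.5],[0,0,-0.04]],[1,[-2,-1.57,0.5],[0,0,-0.04]],[1,[-2,-1.57,0.5],[0,0,-0.04]],[1,[-2,-1.57,0.5],[0,0,-0.04]],[1,[-2,-1.57,0.5],[0,0,-0.04]],[1,[-2,-1.57,0.5],[0,0,-0.04]],[1,[-2,-1.57,0.5],[0,0,-0.04]]]}}

```text
clock: 1.7
tool_pos: [0.4891, 0.3304, 0.1507]
ee_rot: [[-0.939, -0.344, -0.001], [-0.344, 0.939, -0.0], [0.001, -0.0, -1.0]]
contact_force: [-0.0, 0.3, -0.3]
grip_width: 0.0854
```

```bash
python3 - <<'E'
from mv import *
o=r.observe();print(o)
for n in("side","top"):
    im=r.camera(n); cv2.imwrite(f"pics/{n}1.png",im[:,:,::-1])
yp=np.degrees(PL[2])+180
plan(down(yp),np.array([*PL[:2],.018]),8)
t=cv2.imread("pics/top1.png");s=cv2.imread("pics/side1.png")
print(proj("top",o["tool_pos"]),proj("side",o["tool_pos"]))
cv2.imwrite("pics/c1.png",np.hstack([cv2.resize(t[160:260,100:200],(390,390),interpolation=cv2.INTER_CUBIC),cv2.resize(s[110:210,210:310],(390,390),interpolation=cv2.INTER_CUBIC)]))
E
```

```text
{'clock': 1.7, 'joints': array([ 27.3412,  24.4925,  92.9225,   0.0002,  62.6469, -82.806 ]), 'joint_vel': array([-18.7228,  14.1351, -16.1561,   0.2949,   1.6067, -41.3297]), 'joint_torque': array([  1.4424, -55.3899, -23.2201,  -0.0916,   0.0271,   0.9408]), 'tool_pos': array([0.4891, 0.3304, 0.1507]), 'ee_rot': array([[-0.9388, -0.3444, -0.001 ],
       [-0.3444,  0.9388, -0.0005],
       [ 0.0011, -0.0001, -1.    ]]), 'contact_force': array([-0.0196,  0.2873, -0.2971]), 'wrist_torque': array([ 0.0165, -0.0042, -0.0038]), 'grip_width': 0.08536336233057433}
8 rows: shift [0.059 0.018 1.655] |1.66cm| turn [-0.0001  0.0001  0.0005] |0.03deg|
[[131.0943 205.8841]] [[258.3493 137.6664]]
```

View pics/c1.png

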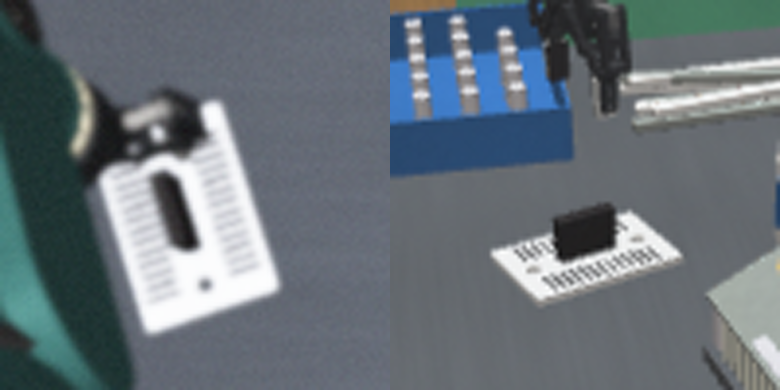

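The top crop shows the plate free under the hand. In the side crop the fingertips straddle the rib, with tip midpoint near side pixel (259,137) against a predicted (258,138). I descend and grip.

Request:
{"name": "apply_moves", "arguments": {"increments": [[1,[0.05,0,1.65],[0,0,0]],[1,[0.05,0,1.65],[0,0,0]],[1,[0.05,0,1.65],[0,0,0]],[1,[0.05,0,1.65],[0,0,0]],[1,[0.05,0,1.65],[0,0,0]],[1,[0.05,0,1.65],[0,0,0]],[1,[0.05,0,1.65],[0,0,0]],[1,[0.05,0,1.5],[0,0,0]]], "newtons": 60}}

```text
clock: 2.6
tool_pos: [0.4836, 0.3299, 0.0199]
ee_rot: [[-0.939, -0.343, -0.001], [-0.343, 0.939, -0.0], [0.001, -0.0, -1.0]]
contact_force: [0.3, 0.0, 0.1]
grip_width: 0.0858
```

Request:
{"name": "apply_moves", "arguments": {"increments": [[0,[0,0,0],[0,0,0]],[0,[0,0,0],[0,0,0]],[0,[0,0,0],[0,0,0]],[0,[0,0,0],[0,0,0]],[0,[0,0,0],[0,0,0]],[0,[0,0,0],[0,0,0]],[0,[0,0,0],[0,0,0]],[0,[0,0,0],[0,0,0]]], "newtons": 60}}

```text
clock: 3.4
tool_pos: [0.4855, 0.33, 0.0218]
ee_rot: [[-0.939, -0.343, 0.002], [-0.343, 0.939, 0.0], [-0.002, -0.0, -1.0]]
contact_force: [-0.0, -0.9, 5.6]
grip_width: 0.015
```

```bash
python3 - <<'E'
from mv import *
o=r.observe();print(o["tool_pos"],o["ee_rot"],o["contact_force"],o["grip_width"])
# lift then to hover over bed
p1=o["tool_pos"]+[0,0,.2]
R1=o["ee_rot"]
h=o["tool_pos"][2]; print("grip height over plate underside",h)
for H in(.04,):
    Rt=onbed(0); pt=BT+A@np.array([0,0,h+.022+H])
    plan(Rt,pt,16,R1,p1)
E
```

```text
[0.4855 0.33   0.0218] [[-0.9393 -0.3431  0.0016]
 [-0.3431  0.9393  0.0004]
 [-0.0016 -0.0001 -1.    ]] [-0.0122 -0.8855  5.5821] 0.015020830052929054
grip height over plate underside 0.021818687046879125
16 rows: shift [-1.967 -1.785  0.063] |2.66cm| turn [-0.0199 -0.0236  0.107 ] |6.38deg|
```

Request:
{"name": "apply_moves", "arguments": {"increments": [[0,[0,0,-1],[0,0,0]],[0,[0,0,-2.5],[0,0,0]],[0,[0,0,-3],[0,0,0]],[0,[0,0,-3],[0,0,0]],[0,[0,0,-3],[0,0,0]],[0,[0,0,-3],[0,0,0]],[0,[0,0,-2.5],[0,0,0]],[0,[0,0,-2],[0,0,0]]]}}

```text
clock: 4.2
tool_pos: [0.4846, 0.3299, 0.223]
ee_rot: [[-0.939, -0.343, 0.001], [-0.343, 0.939, 0.001], [-0.001, 0.0, -1.0]]
contact_force: [0.8, 0.0, -2.7]
grip_width: 0.0151
```

```bash
cat >> mv.py <<'E'
def path(row_d,row_w,n):
    o=r.observe(); p=o["tool_pos"].copy(); Q=o["ee_rot"].copy()
    for k in range(n):
        p=p+Q@np.array(row_d)/100; Q=Q@R.from_rotvec(row_w).as_matrix()
        if k%4==3: print(k+1,p,Q[:,2])
    return p,Q
E
python3 - <<'E'
from mv import *
o=r.observe();print(o["tool_pos"],o["ee_rot"],o["contact_force"],o["grip_width"],o["wrist_torque"])
Rt=onbed(0); pt=BT+A@np.array([0,0,.0215+.022+.04])
plan(Rt,pt,24)
path([-1.31,-1.21,.05],[-.0133,-.0157,.0714],24)
E
```

```text
[0.4846 0.3299 0.223 ] [[-0.9393 -0.3431  0.001 ]
 [-0.3431  0.9393  0.0007]
 [-0.0012  0.0003 -1.    ]] [ 0.8078  0.0007 -2.7008] 0.015106102666807411 [ 0.027  -0.0251  0.0123]
24 rows: shift [-1.336 -1.165  0.049] |1.77cm| turn [-0.0133 -0.0158  0.0713] |4.25deg|
4 [0.5469 0.2957 0.2211] [ 0.0513  0.0654 -0.9965]
8 [0.5972 0.2455 0.2185] [ 0.1174  0.1129 -0.9867]
12 [0.6315 0.1833 0.2135] [ 0.1936  0.1389 -0.9712]
16 [0.6472 0.1145 0.2048] [ 0.2732  0.1413 -0.9515]
20 [0.6435 0.0447 0.1914] [ 0.3491  0.1198 -0.9294]
24 [ 0.621  -0.0201  0.1725] [ 0.4148  0.0764 -0.9067]
```

```bash
python3 - <<'E'
from mv import *
Rt=onbed(0); pt=BT+A@np.array([0,0,.0215+.022+.03])
plan(Rt,pt+[0,0,.06],16)
E
```

```text
16 rows: shift [-2.041 -1.702 -0.235] |2.67cm| turn [-0.0199 -0.0237  0.107 ] |6.38deg|
```

Request:
{"name": "apply_moves", "arguments": {"increments": [[0,[-2.04,-1.7,-0.235],[-0.02,-0.0237,0.107]],[0,[-2.04,-1.7,-0.235],[-0.02,-0.0237,0.107]],[0,[-2.04,-1.7,-0.235],[-0.02,-0.0237,0.107]],[0,[-2.04,-1.7,-0.235],[-0.02,-0.0237,0.107]],[0,[-2.04,-1.7,-0.235],[-0.02,-0.0237,0.107]],[0,[-2.04,-1.7,-0.235],[-0.02,-0.0237,0.107]],[0,[-2.04,-1.7,-0.235],[-0.02,-0.0237,0.107]],[0,[-2.04,-1.7,-0.235],[-0.02,-0.0237,0.107]]]}}

```text
clock: 5.0
tool_pos: [0.6384, 0.1917, 0.2375]
ee_rot: [[-0.861, 0.471, 0.194], [0.499, 0.855, 0.139], [-0.101, 0.216, -0.971]]
contact_force: [-0.5, 0.8, -4.1]
grip_width: 0.0153
```

Request:
{"name": "apply_moves", "arguments": {"increments": [[0,[-2.04,-1.7,-0.235],[-0.02,-0.0237,0.107]],[0,[-2.04,-1.7,-0.235],[-0.02,-0.0237,0.107]],[0,[-2.04,-1.7,-0.235],[-0.02,-0.0237,0.107]],[0,[-2.04,-1.7,-0.235],[-0.02,-0.0237,0.107]],[0,[-2.04,-1.7,-0.235],[-0.02,-0.0237,0.107]],[0,[-2.04,-1.7,-0.235],[-0.02,-0.0237,0.107]],[0,[-2.04,-1.7,-0.235],[-0.02,-0.0237,0.107]],[0,[-2.04,-1.7,-0.235],[-0.02,-0.0237,0.107]]]}}

```text
clock: 5.8
tool_pos: [0.6334, -0.0144, 0.2242]
ee_rot: [[-0.173, 0.893, 0.416], [0.985, 0.156, 0.075], [0.002, 0.423, -0.906]]
contact_force: [0.4, 0.4, -3.4]
grip_width: 0.0146
```

```bash
python3 - <<'E'
from mv import *
Rt=onbed(0); pt=BT+A@np.array([0,0,.0215+.022+.015])
plan(Rt,pt,8); print(r.observe())
E
```

```text
8 rows: shift [ 0.006 -0.294  0.844] |0.89cm| turn [ 0.     -0.     -0.0006] |0.03deg|
{'clock': 5.8, 'joints': array([-13.3033,  13.4178, 103.9512,  15.0609,  40.4622, -32.8273]), 'joint_vel': array([-24.5393,  -8.9435,  25.7903,  10.3546, -27.3784,  28.3218]), 'joint_torque': array([  3.2451, -44.4898, -29.227 ,   0.9209,  -1.9659,  -0.6528]), 'tool_pos': array([ 0.6334, -0.0144,  0.2242]), 'ee_rot': array([[-0.1732,  0.8927,  0.416 ],
       [ 0.9849,  0.1561,  0.0749],
       [ 0.0019,  0.4227, -0.9063]]), 'contact_force': array([ 0.4183,  0.3602, -3.4259]), 'wrist_torque': array([-0.0863,  0.4391,  0.0373]), 'grip_width': 0.014587069144606201}
```

Request:
{"name": "apply_moves", "arguments": {"increments": [[0,[0,-0.49,1.1],[0,0,0]],[0,[0,-0.49,1.1],[0,0,0]],[0,[0,-0.49,1.1],[0,0,0]],[0,[0,-0.49,1.1],[0,0,0]],[0,[0,-0.4,1.1],[0,0,0]],[0,[0,0,1.2],[0,0,-0.005]],[0,[0,0,0],[0,0,0]],[0,[0,0,0],[0,0,0]]]}}

```text
clock: 6.6
tool_pos: [0.6415, -0.012, 0.1531]
ee_rot: [[-0.182, 0.891, 0.415], [0.983, 0.166, 0.076], [-0.001, 0.422, -0.906]]
contact_force: [0.5, -1.0, -2.9]
grip_width: 0.0151
```

```bash
python3 - <<'E'
from mv import *
o=r.observe(); print(o["tool_pos"], A.T@(o["tool_pos"]-BT), A.T@o["ee_rot"])
for n in("side","top"):
    im=r.camera(n); cv2.imwrite(f"pics/{n}2.png",im[:,:,::-1])
t=cv2.imread("pics/top2.png");s=cv2.imread("pics/side2.png")
P=np.array([[0,.055,.022],[0,-.055,.022]])@A.T+BT
print(proj("top",P),proj("side",P))
cv2.imwrite("pics/c2.png",np.hstack([cv2.resize(t[90:200,195:305],(395,395),interpolation=cv2.INTER_CUBIC),cv2.resize(s[140:250,280:390],(395,395),interpolation=cv2.INTER_CUBIC)]))
E
```

```text
[ 0.6415 -0.012   0.1531] [0.0011 0.0004 0.0581] [[-0.0052  1.     -0.0003]
 [ 1.      0.0052  0.001 ]
 [ 0.001  -0.0003 -1.    ]]
[[242.8618 153.3056]
 [282.2946 147.2573]] [[322.6563 181.9831]
 [339.081  200.6581]]
```

View pics/c2.png

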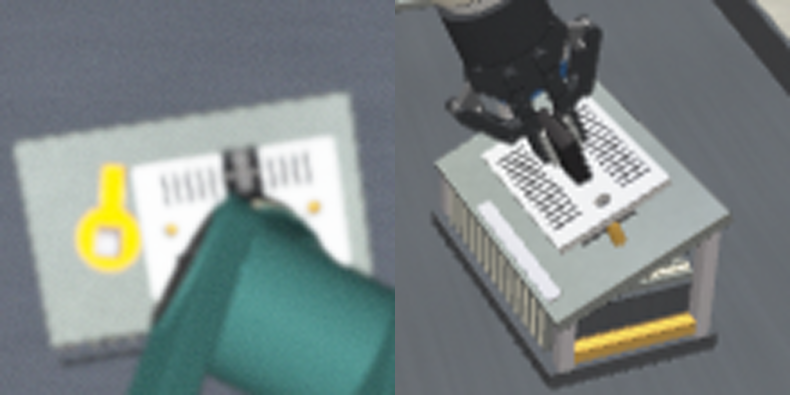

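The pins show at about (242,154) and (282,147.5) in the top view, through the plate's holes, and the side view agrees roughly. I measure the plate's offset in the hand.

```bash
cat > m2.py <<'E'
from mv import *
import sys
k=sys.argv[1]; z=float(sys.argv[2])
im={n:cv2.imread(f"pics/{n}{k}.png")[:,:,::-1].astype(np.float32) for n in("top","side")}
H=np.array([[-50,-75,8],[50,-75,8],[50,75,8],[-50,75,8],[-50,-75,0],[50,-75,0],[50,75,0],[-50,75,0]])/1e3
def setup(n,lo,hi,z):
    B=cv2.resize(im[n][...,2],None,fx=S,fy=S,interpolation=cv2.INTER_CUBIC)
    near=hull(n,(H*[1.25,1.17,1]+[0,0,z])@A.T+BT,B.shape)>0
    care=near&(cv2.erode((B>(lo-40)).astype(np.uint8),np.ones((9,9)))>0)
    return (B>(lo+hi)/2).astype(np.uint8),care
M={"top":setup("top",180,240,z),"side":setup("side",172,215,z)}
for cams in(("top",),("side",),("top","side")):
    def f(x,sep=False):
        q=(H@R.from_euler("z",x[2]).as_matrix().T+[x[0],x[1],z])@A.T+BT
        e=[((hull(n,q,M[n][0].shape)!=M[n][0])&M[n][1]).sum()/16 for n in cams]
        return e if sep else sum(e)
    x=np.zeros(3)
    for s in(.006,.002):
        x=minimize(f,x,method="Nelder-Mead",options=dict(initial_simplex=np.vstack([x,x+[s,0,0],x+[0,s,0],x+[0,0,s*8]]),xatol=1e-5,fatol=.01)).x
    print(cams,"plate in bed mm",x[:2]*1e3,"yaw",x[2],f(x,True),"at 0:",f(np.zeros(3),True))
E
python3 m2.py 2 .0363
```

```text
('top',) plate in bed mm [4.2102 1.589 ] yaw 0.0029337210266890783 [np.float64(117.25)] at 0: [np.float64(185.625)]
('side',) plate in bed mm [2.3979 7.2444] yaw 0.004096351304245006 [np.float64(131.375)] at 0: [np.float64(201.4375)]
('top', 'side') plate in bed mm [2.955  3.9882] yaw -0.0010234997656542403 [np.float64(134.625), np.float64(144.6875)] at 0: [np.float64(185.625), np.float64(201.4375)]
```

```bash
python3 - <<'E'
from mv import *
P=np.array([[0.0011,.055,.0443],[0.0011,-.055,.0443],[0.0011,.055,.0363],[0.0011,-.055,.0363]])@A.T+BT
c={n:proj(n,P) for n in("top","side")}; print(c)
# mm per px derivative
for n in c:
    b=proj(n,np.array([[0,-.055,.0443],[.01,-.055,.0443],[0,-.045,.0443]])@A.T+BT); print(n,"px per mm x,y",(b[1]-b[0])/10,(b[2]-b[0])/10)
t=cv2.imread("pics/top2.png");s=cv2.imread("pics/side2.png")
def tile(im,u,v): # 25px window x16
    return cv2.resize(im[v-12:v+13,u-12:u+13],(390,390),interpolation=cv2.INTER_CUBIC)
ts=[(t,282,147),(t,243,153)]
a=tile(t,282,147);b=tile(s,338,196)
f=15.6
for img,(u,v),pp in((a,(282,147),c["top"]),(b,(338,196),c["side"])):
    for q,col in((pp[1],(0,0,255)),(pp[3],(255,0,0))):
        x,y=(q-[u-12.5,v-12.5])*f; cv2.drawMarker(img,(int(x),int(y)),col,cv2.MARKER_CROSS,20,1)
cv2.imwrite("pics/c3.png",np.hstack([a,b]))
E
```

```text
{'top': array([[242.9265, 154.1158],
       [283.0747, 147.9542],
       [242.8797, 153.6785],
       [282.7722, 147.5581]]), 'side': array([[320.3151, 176.5286],
       [336.7644, 195.0267],
       [321.2726, 178.4281],
       [337.7216, 196.986 ]])}
top px per mm x,y [-0.0496 -0.3658] [-0.3635  0.0558]
side px per mm x,y [ 0.305  -0.1943] [-0.1592 -0.1794]
```

View pics/c3.png

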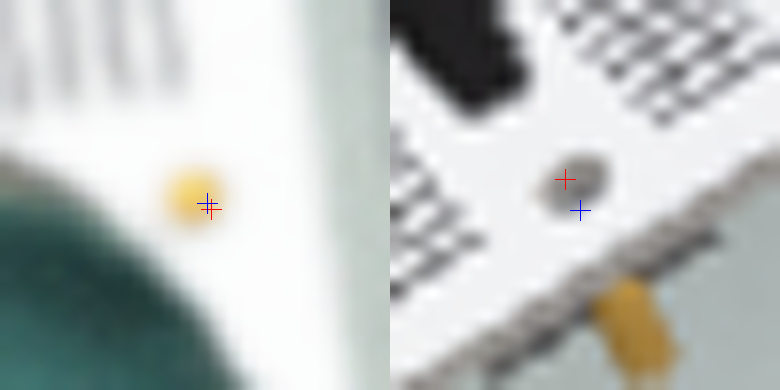

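The top tile shows the pin through the right hole at about (282,147), which is the predicted tip position. In the side tile the hole is at about (337.5,195.2) and the pin's upper end is hidden behind the plate. I check the pins in the side view using the first pictures, where they are unobstructed.

```bash
cat > m3.py <<'E'
from mv import *
a=np.linspace(0,2*np.pi,24,endpoint=False)
ring=lambda rr,z:np.c_[rr*np.cos(a),rr*np.sin(a),np.full(24,z)]/1e3
PIN=np.vstack([ring(6,0),ring(6,14),ring(2.5,22)])
for n in("top","side"):
    im=cv2.imread(f"pics/{n}0.png")[:,:,::-1].astype(float)
    w=np.clip((im[...,0]-im[...,2]-20)/60,0,1)   # orange
    for y in(.055,-.055):
        q=(PIN+[0,y,0])@A.T+BT; m=hull(n,q,(420*S,560*S)); my,mx=np.nonzero(m); pc=np.array([mx.mean(),my.mean()])/S-.375
        u,v=pc.round().astype(int); W=w[v-6:v+7,u-4:u+5] if y<0 or n=="top" else w[v-4:v+7,u-3:u+5]
        yy,xx=np.mgrid[v-6:v+7,u-4:u+5] if y<0 or n=="top" else np.mgrid[v-4:v+7,u-3:u+5]
        oc=np.array([(W*xx).sum(),(W*yy).sum()])/W.sum()
        print(n,y,"pred",pc,"obs",oc,"d",oc-pc,"area",W.sum(),m.sum()/16)
# side hole centroid in side2
im=cv2.imread("pics/side2.png")[:,:,::-1].astype(float); g=im[188:204,331:345,1]
print(g.astype(int))
E
python3 m3.py
```

```text
top 0.055 pred [242.7548 152.5177] obs [242.6592 152.676 ] d [-0.0956  0.1583] area 17.849999999999998 19.375
top -0.055 pred [281.75   146.5637] obs [281.6437 146.5657] d [-0.1063  0.0021] area 18.383333333333333 19.875
side 0.055 pred [324.2212 185.047 ] obs [324.3489 185.4326] d [0.1276 0.3856] area 22.5 27.4375
side -0.055 pred [340.6478 203.8719] obs [340.9466 204.2342] d [0.2988 0.3623] area 25.616666666666667 30.125
[[ 33  34  34  86 218 242 242 240 217 125 199 232 156 109]
 [ 32  34  40 108 224 242 242 242 241 221 233 167 155 168]
 [ 40  84 135 191 241 242 242 242 242 240 192 189 231 167]
 [138 192 241 241 241 242 242 242 242 242 241 219 151 203]
 [241 241 241 241 241 241 242 241 242 242 242 241 226 241]
 [242 241 241 241 241 239 237 228 238 241 242 242 241 241]
 [242 242 241 241 239 219 162 146 164 235 242 242 242 241]
 [242 241 241 241 226 161 142 133 144 230 241 241 242 242]
 [242 242 242 240 201 151 131 119 175 242 242 241 240 237]
 [242 242 242 241 238 183 166 204 242 241 242 238 221 197]
 [236 240 242 242 242 242 242 241 241 239 236 198 149 146]
 [153 227 242 242 242 242 242 241 237 200 172 148 141 120]
 [241 242 242 242 242 242 239 235 198 149 144 137 104  91]
 [242 242 242 242 242 238 198 150 150 146 114  88 115 152]
 [242 242 242 240 236 200 150 146 144 144 143 136 178 179]
 [242 242 237 199 151 150 140 103 109 130 134 139 174 179]]
```

Both cameras agree with the bed pose to 0.4 px. The side-view hole gives plate x ≈ +2 mm and y ≈ −0.9 mm, so I shift by that and lower over the tips.

Request:
{"name": "apply_moves", "arguments": {"increments": [[0,[0.07,-0.15,0],[0,0,0]],[0,[0,0,0.4],[0,0,0]],[0,[0,0,0.4],[0,0,0]],[0,[0,0,0.4],[0,0,0]],[0,[0,0,0.3],[0,0,0]],[0,[0,0,0.3],[0,0,0]],[0,[0,0,0.2],[0,0,0]],[0,[0,0,0],[0,0,0]]]}}

```text
clock: 7.5
tool_pos: [0.6484, -0.0109, 0.1347]
ee_rot: [[-0.182, 0.891, 0.416], [0.983, 0.166, 0.075], [-0.003, 0.423, -0.906]]
contact_force: [0.6, -4.1, -2.6]
grip_width: 0.0153
```

```bash
cat > st.py <<'E'
from mv import *
o=r.observe(); print("clock",o["clock"],"tcp in bed mm",(A.T@(o["tool_pos"]-BT))*1e3,"F bed",A.T@o["contact_force"],"M tool",o["ee_rot"].T@o["wrist_torque"],"w",o["grip_width"]); print(A.T@o["ee_rot"])
E
python3 st.py
```

```text
clock 7.5 tcp in bed mm [-0.3695  0.2521 38.4101] F bed [-1.2401 -4.148  -2.3368] M tool [ 0.6569 -0.7711  0.0184] w 0.015339470119771926
[[-0.0052  1.      0.0005]
 [ 1.      0.0052 -0.0004]
 [-0.0004  0.0005 -1.    ]]
```

A −4 N push along y shows the pins want the plate further to −y. I comply with a 2 mm shift and continue.

Request:
{"name": "apply_moves", "arguments": {"increments": [[0,[-0.1,0,0],[0,0,0]],[0,[-0.1,0,0],[0,0,0]],[0,[0,0,0],[0,0,0]],[0,[0,0,0.1],[0,0,0]],[0,[0,0,0.1],[0,0,0]],[0,[0,0,0.1],[0,0,0]],[0,[0,0,0],[0,0,0]],[0,[0,0,0],[0,0,0]]]}}

```text
clock: 8.3
tool_pos: [0.6497, -0.0121, 0.1319]
ee_rot: [[-0.182, 0.891, 0.416], [0.983, 0.165, 0.075], [-0.002, 0.423, -0.906]]
contact_force: [-0.1, -1.8, -3.3]
grip_width: 0.0149
```

```bash
python3 st.py
```

```text
clock 8.3 tcp in bed mm [-0.6184 -1.1545 35.5007] F bed [-1.7357 -1.716  -2.7796] M tool [ 0.5441 -0.4173 -0.0415] w 0.01492905932456779
[[-0.005   1.     -0.    ]
 [ 1.      0.005   0.0005]
 [ 0.0005 -0.     -1.    ]]
```

Request:
{"name": "apply_moves", "arguments": {"increments": [[0,[-0.06,0,0.1],[0,0,0]],[0,[0,0,0.15],[0,0,0]],[0,[0,0,0.15],[0,0,0]],[0,[0,0,0.15],[0,0,0]],[0,[0,0,0.15],[0,0,0]],[0,[0,0,0.1],[0,0,0]],[0,[0,0,0],[0,0,0]],[0,[0,0,0],[0,0,0]]]}}

```text
clock: 9.1
tool_pos: [0.6532, -0.0119, 0.1247]
ee_rot: [[-0.182, 0.891, 0.416], [0.983, 0.165, 0.076], [-0.001, 0.423, -0.906]]
contact_force: [0.2, -0.7, -2.4]
grip_width: 0.0151
```

```bash
python3 st.py
```

```text
clock 9.1 tcp in bed mm [-0.5377 -1.5716 27.5213] F bed [-0.9605 -0.6904 -2.1901] M tool [ 0.4445  0.0249 -0.0266] w 0.0150801324532232
[[-0.0051  1.     -0.    ]
 [ 1.      0.0051  0.0007]
 [ 0.0007 -0.     -1.    ]]
```

Request:
{"name": "apply_moves", "arguments": {"increments": [[0,[0,0,0.15],[0,0,0]],[0,[0,0,0.15],[0,0,0]],[0,[0,0,0.15],[0,0,0]],[0,[0,0,0.1],[0,0,0]],[0,[0,0,0.05],[0,0,0]],[0,[0,0,0.05],[0,0,0]],[0,[0,0,0],[0,0,0]],[0,[0,0,0],[0,0,0]]]}}

```text
clock: 9.9
tool_pos: [0.6554, -0.0116, 0.12]
ee_rot: [[-0.182, 0.891, 0.416], [0.983, 0.166, 0.075], [-0.002, 0.423, -0.906]]
contact_force: [-9.5, -2.3, 11.1]
grip_width: 0.0149
```

```bash
python3 st.py
```

```text
clock 9.9 tcp in bed mm [-0.512  -1.6382 22.2807] F bed [-4.1696 -0.5378 14.2357] M tool [ 0.9868 -0.0737  0.0265] w 0.01487355287702653
[[-0.0054  1.      0.0006]
 [ 1.      0.0054  0.0005]
 [ 0.0005  0.0006 -1.    ]]
```

The contact force of about 14 N at 22.3 mm (expected 21.8) says the plate is seated. Releasing and backing off.

Request:
{"name": "apply_moves", "arguments": {"increments": [[0.7,[0,0,0],[0,0,0]],[0.7,[0,0,0],[0,0,0]],[0.7,[0,0,0],[0,0,0]],[0.7,[0,0,0],[0,0,0]],[0.7,[0,0,0],[0,0,0]],[0.7,[0,0,-1],[0,0,0]],[0.7,[0,0,-2],[0,0,0]],[0.7,[0,0,-3],[0,0,0]]]}}

```text
clock: 10.7
tool_pos: [0.6298, -0.0158, 0.1728]
ee_rot: [[-0.182, 0.892, 0.413], [0.983, 0.165, 0.076], [-0.0, 0.42, -0.907]]
contact_force: [-0.8, 0.3, 0.3]
grip_width: 0.0598
```

```bash
python3 st.py; python3 - <<'E'
from mv import *
o=r.observe(); yh=np.degrees(HA[2])-90
plan(onbed(0),o["tool_pos"]-o["ee_rot"][:,2]*.12,8)
p1=o["tool_pos"]-o["ee_rot"][:,2]*.12
print("handle approach from there"); plan(down(yh),np.array([*HA[:2],.17]),24,o["ee_rot"],p1)
E
```

```text
clock 10.7 tcp in bed mm [-1.6883 -1.3268 81.1175] F bed [-0.5221  0.4052  0.5967] M tool [ 0.2215 -0.0041 -0.0162] w 0.05978708296430385
[[-0.0046  1.     -0.0024]
 [ 1.      0.0046  0.0016]
 [ 0.0016 -0.0024 -1.    ]]
8 rows: shift [-0.001  0.002 -1.5  ] |1.50cm| turn [-0.0003 -0.0002  0.0006] |0.04deg|
handle approach from there
24 rows: shift [-1.47   0.224  0.456] |1.56cm| turn [ 0.0152 -0.0123  0.0561] |3.40deg|
```

Request:
{"name": "apply_moves", "arguments": {"increments": [[0.9,[0,0,-1.5],[0,0,0]],[0.9,[0,0,-1.5],[0,0,0]],[0.9,[0,0,-1.5],[0,0,0]],[0.9,[0,0,-1.5],[0,0,0]],[0.9,[0,0,-1.5],[0,0,0]],[0.9,[0,0,-1.5],[0,0,0]],[0.9,[0,0,-1.5],[0,0,0]],[0.9,[0,0,-1.5],[0,0,0]]]}}

```text
clock: 11.5
tool_pos: [0.5805, -0.0251, 0.2828]
ee_rot: [[-0.182, 0.891, 0.416], [0.983, 0.165, 0.075], [-0.002, 0.423, -0.906]]
contact_force: [0.1, 0.6, -0.6]
grip_width: 0.0767
```

```bash
python3 - <<'E'
from mv import *
yh=np.degrees(HA[2])-90
plan(down(yh),np.array([*HA[:2],.16]),16)
for n in("side","top"):
    im=r.camera(n); cv2.imwrite(f"pics/{n}4.png",im[:,:,::-1])
t=cv2.imread("pics/top4.png");s=cv2.imread("pics/side4.png")
cv2.imwrite("pics/c4.png",np.hstack([cv2.resize(t[90:200,195:305],(395,395),interpolation=cv2.INTER_CUBIC),cv2.resize(s[140:250,280:390],(395,395),interpolation=cv2.INTER_CUBIC)]))
E
python3 m2.py 4 0
```

```text
16 rows: shift [-2.219  0.283  0.748] |2.36cm| turn [ 0.0229 -0.0186  0.0841] |5.11deg|
('top',) plate in bed mm [1.2129 0.6418] yaw 0.009454668006581986 [np.float64(175.5625)] at 0: [np.float64(197.5625)]
('side',) plate in bed mm [0.6135 4.471 ] yaw 0.005405040148704844 [np.float64(176.125)] at 0: [np.float64(206.875)]
('top', 'side') plate in bed mm [1.0776 2.3767] yaw 0.012370513113065702 [np.float64(178.6875), np.float64(191.625)] at 0: [np.float64(197.5625), np.float64(206.875)]
```

View pics/c4.png

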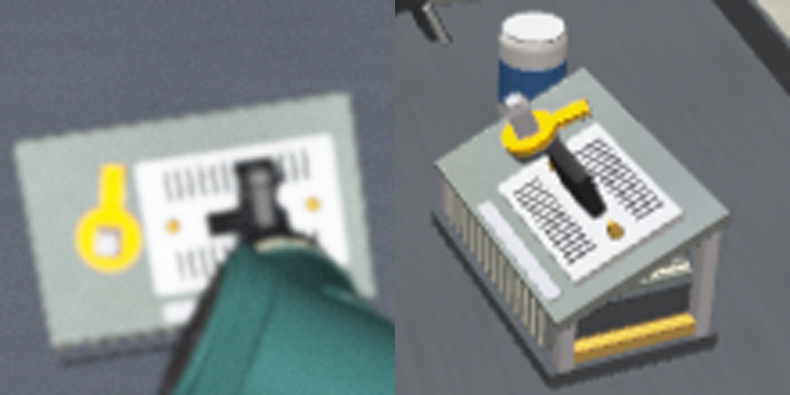

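The plate lies flat with pins showing through both holes, at about top (243,153) and (282,147); in the side crop the right pin stands out of its hole at (615,230). The claw at (226,155) points up and is clear of the plate. Next, the handle.

Request:
{"name": "apply_moves", "arguments": {"increments": [[1,[-2.22,0.28,0.75],[0.023,-0.0186,0.084]],[1,[-2.22,0.28,0.75],[0.023,-0.0186,0.084]],[1,[-2.22,0.28,0.75],[0.023,-0.0186,0.084]],[1,[-2.22,0.28,0.75],[0.023,-0.0186,0.084]],[1,[-2.22,0.28,0.75],[0.023,-0.0186,0.084]],[1,[-2.22,0.28,0.75],[0.023,-0.0186,0.084]],[1,[-2.22,0.28,0.75],[0.023,-0.0186,0.084]],[1,[-2.22,0.28,0.75],[0.023,-0.0186,0.084]]]}}

```text
clock: 12.4
tool_pos: [0.602, -0.2005, 0.2241]
ee_rot: [[0.482, 0.847, 0.224], [0.873, -0.486, -0.038], [0.077, 0.214, -0.974]]
contact_force: [0.9, -0.5, 0.2]
grip_width: 0.0859
```

Request:
{"name": "apply_moves", "arguments": {"increments": [[1,[-2.22,0.28,0.75],[0.023,-0.0186,0.084]],[1,[-2.22,0.28,0.75],[0.023,-0.0186,0.084]],[1,[-2.22,0.28,0.75],[0.023,-0.0186,0.084]],[1,[-2.22,0.28,0.75],[0.023,-0.0186,0.084]],[1,[-2.22,0.28,0.75],[0.023,-0.0186,0.084]],[1,[-2.22,0.28,0.75],[0.023,-0.0186,0.084]],[1,[-2.22,0.28,0.75],[0.023,-0.0186,0.084]],[1,[-2.22,0.28,0.75],[0.023,-0.0186,0.084]]]}}

```text
clock: 13.2
tool_pos: [0.4991, -0.3391, 0.1576]
ee_rot: [[0.927, 0.374, -0.003], [0.374, -0.927, 0.001], [-0.002, -0.002, -1.0]]
contact_force: [0.7, -0.5, 0.6]
grip_width: 0.0854
```

```bash
cat > m4.py <<'E'
from mv import *
# claw angle and shaft position from the first pictures: yellow mask vs model (48 mm ring at z ~ 11..19, arm 55 reach)
a=np.linspace(0,2*np.pi,36,endpoint=False)
disc=np.r_[[[24*np.cos(t),24*np.sin(t),z] for t in a for z in(-8,0)]]/1e3
arm=box(0,55,-8,8,-8,0)
sh=lambda c,s,z:np.array([[x,y,z] for x in(-s,s) for y in(-s,s)])/1e3
SH=np.vstack([sh(0,10,0),sh(0,10,26),sh(0,6,36)])
def f(x,sep=False):
    Q=R.from_euler("z",-x[2]).as_matrix(); t=np.array([x[0],.105+x[1],.019]); e=[]
    for n,m in M.items():
        h=np.zeros_like(m)
        for g in(disc,arm): h|=hull(n,(g@Q.T+t)@A.T+BT,m.shape)
        h&=1-hull(n,(SH@Q.T+t)@A.T+BT,m.shape)
        e.append((h!=m).sum()/16)
    return e if sep else sum(e)
im={n:cv2.imread(f"pics/{n}0.png")[:,:,::-1].astype(np.float32) for n in("top","side")}
full={}
for n in im:
    y=np.clip((im[n][...,1]-im[n][...,2]-0)/(150 if n=="top" else 120),0,1); y[200:]=0
    u,v=proj(n,np.array([0,.105,.02])@A.T+BT)[0].astype(int); k=np.zeros_like(y); k[v-35:v+25,u-22:u+ (17 if n=="top" else 30)]=1; y*=k
    full[n]=(cv2.resize(y,None,fx=S,fy=S,interpolation=cv2.INTER_CUBIC)>.5).astype(np.uint8)
for cams in(("top",),("side",),("top","side")):
    M={n:full[n] for n in cams}; x=np.array([0,0,.2])
    for s in(.004,.002): x=minimize(f,x,method="Nelder-Mead",options=dict(initial_simplex=np.vstack([x,x+[s,0,0],x+[0,s,0],x+[0,0,s*20]]),xatol=1e-5,fatol=.01)).x
    print(cams,"claw off mm",x[:2]*1e3,"angle",x[2],f(x,True),[m.sum()/16 for m in M.values()])
E
python3 m4.py; python3 - <<'E'
from mv import *
o=r.observe(); print(o["tool_pos"],o["ee_rot"][:,1],o["joints"])
plan(down(np.degrees(HA[2])-90),np.array([*HA[:2],.046]),8)
E
```

```text
('top',) claw off mm [-0.6769 -0.0736] angle 0.2383526908209741 [np.float64(24.3125)] [np.float64(274.5)]
('side',) claw off mm [-0.7764 -1.8333] angle 0.23603891516510367 [np.float64(27.625)] [np.float64(160.6875)]
('top', 'side') claw off mm [-0.7481 -0.3387] angle 0.233215707975358 [np.float64(25.1875), np.float64(33.5)] [np.float64(274.5), np.float64(160.6875)]
[ 0.4991 -0.3391  0.1576] [ 0.374  -0.9274 -0.0016] [-40.716   25.0588  90.7446  -0.0714  64.3306  27.3518]
8 rows: shift [ 0.006 -0.006  1.395] |1.40cm| turn [-0.0002  0.0003 -0.0002] |0.02deg|
```

Request:
{"name": "apply_moves", "arguments": {"increments": [[0.6,[0,0,1.4],[0,0,0]],[0.6,[0,0,1.4],[0,0,0]],[0.6,[0,0,1.4],[0,0,0]],[0.6,[0,0,1.4],[0,0,0]],[0.6,[0,0,1.4],[0,0,0]],[0.6,[0,0,1.4],[0,0,0]],[0.6,[0,0,1.4],[0,0,0]],[0.6,[0,0,1.3],[0,0,0]]], "newtons": 90}}

```text
clock: 14.0
tool_pos: [0.4994, -0.3385, 0.0466]
ee_rot: [[0.926, 0.377, -0.001], [0.377, -0.926, -0.0], [-0.001, -0.0, -1.0]]
contact_force: [-0.3, -0.5, -0.2]
grip_width: 0.0511
```

Request:
{"name": "apply_moves", "arguments": {"increments": [[0,[0,0,0],[0,0,0]],[0,[0,0,0],[0,0,0]],[0,[0,0,0],[0,0,0]],[0,[0,0,0],[0,0,0]],[0,[0,0,0],[0,0,0]],[0,[0,0,0],[0,0,0]],[0,[0,0,0],[0,0,0]],[0,[0,0,0],[0,0,0]]], "newtons": 90}}

```text
clock: 14.8
tool_pos: [0.4996, -0.3388, 0.0482]
ee_rot: [[0.926, 0.377, -0.001], [0.377, -0.926, -0.001], [-0.001, 0.0, -1.0]]
contact_force: [0.2, 0.8, 0.9]
grip_width: 0.0166
```

```bash
python3 - <<'E'
from mv import *
o=r.observe(); print(o["tool_pos"],o["ee_rot"],o["contact_force"],o["grip_width"])
p1=o["tool_pos"]+[0,0,.17]; h=o["tool_pos"][2]
q=-np.degrees(.235)  # tool y along claw x
for H in(.12,):
    plan(onbed(q),BT+A@np.array([-.0005,.105-.002,.019+.036+h+H]),24,o["ee_rot"],p1)
E
```

```text
[ 0.4996 -0.3388  0.0482] [[ 0.9262  0.3771 -0.0009]
 [ 0.3771 -0.9262 -0.0006]
 [-0.001   0.0002 -1.    ]] [0.1968 0.7943 0.9488] 0.01660973646423968
24 rows: shift [ 1.641 -0.85  -0.378] |1.89cm| turn [-0.0134  0.0138 -0.0462] |2.87deg|
```

Request:
{"name": "apply_moves", "arguments": {"increments": [[0,[0,0,-1],[0,0,0]],[0,[0,0,-2],[0,0,0]],[0,[0,0,-2.5],[0,0,0]],[0,[0,0,-2.5],[0,0,0]],[0,[0,0,-2.5],[0,0,0]],[0,[0,0,-2.5],[0,0,0]],[0,[0,0,-2],[0,0,0]],[0,[0,0,-2],[0,0,0]]]}}

```text
clock: 15.6
tool_pos: [0.4994, -0.3384, 0.2194]
ee_rot: [[0.926, 0.377, -0.001], [0.377, -0.926, -0.0], [-0.001, 0.0, -1.0]]
contact_force: [0.1, 0.1, -3.1]
grip_width: 0.0163
```

```bash
python3 - <<'E'
from mv import *
o=r.observe(); print(o["tool_pos"],o["contact_force"],o["grip_width"],o["joints"])
q=-np.degrees(.235); h=.048
plan(onbed(q),BT+A@np.array([-.0005,.105-.002,.019+.036+h+.07])+[0,0,.05],16)
E
```

```text
[ 0.4994 -0.3384  0.2194] [ 0.066   0.1228 -3.1164] 0.016262944530897792 [-40.646   21.4479  86.9312  -0.0585  71.6459  27.2206]
16 rows: shift [ 2.549 -1.208 -0.565] |2.88cm| turn [-0.0201  0.0207 -0.0693] |4.30deg|
```

Request:
{"name": "apply_moves", "arguments": {"increments": [[0,[2.55,-1.21,-0.565],[-0.02,0.0207,-0.0693]],[0,[2.55,-1.21,-0.565],[-0.02,0.0207,-0.0693]],[0,[2.55,-1.21,-0.565],[-0.02,0.0207,-0.0693]],[0,[2.55,-1.21,-0.565],[-0.02,0.0207,-0.0693]],[0,[2.55,-1.21,-0.565],[-0.02,0.0207,-0.0693]],[0,[2.55,-1.21,-0.565],[-0.02,0.0207,-0.0693]],[0,[2.55,-1.21,-0.565],[-0.02,0.0207,-0.0693]],[0,[2.55,-1.21,-0.565],[-0.02,0.0207,-0.0693]]]}}

```text
clock: 16.4
tool_pos: [0.6014, -0.1404, 0.2672]
ee_rot: [[0.572, 0.789, 0.224], [0.813, -0.582, -0.023], [0.112, 0.195, -0.974]]
contact_force: [0.3, 0.1, -2.3]
grip_width: 0.0162
```

Request:
{"name": "apply_moves", "arguments": {"increments": [[0,[2.55,-1.21,-0.565],[-0.02,0.0207,-0.0693]],[0,[2.55,-1.21,-0.565],[-0.02,0.0207,-0.0693]],[0,[2.55,-1.21,-0.565],[-0.02,0.0207,-0.0693]],[0,[2.55,-1.21,-0.565],[-0.02,0.0207,-0.0693]],[0,[2.55,-1.21,-0.565],[-0.02,0.0207,-0.0693]],[0,[2.55,-1.21,-0.565],[-0.02,0.0207,-0.0693]],[0,[2.55,-1.21,-0.565],[-0.02,0.0207,-0.0693]],[0,[2.55,-1.21,-0.565],[-0.02,0.0207,-0.0693]]]}}

```text
clock: 17.2
tool_pos: [0.5729, 0.0814, 0.3057]
ee_rot: [[0.032, 0.909, 0.415], [0.995, -0.07, 0.077], [0.099, 0.41, -0.907]]
contact_force: [-0.2, -0.6, -2.8]
grip_width: 0.0167
```

```bash
python3 st.py; python3 - <<'E'
from mv import *
q=-np.degrees(.235); h=.048
plan(onbed(q),BT+A@np.array([-.0005,.105-.002,.019+.036+h+.012]),8)
print(r.observe()["joints"])
E
```

```text
clock 17.2 tcp in bed mm [ 19.3271 104.446  217.9499] F bed [-1.4162 -0.5184 -2.4221] M tool [ 0.4045 -0.1039  0.005 ] w 0.01673228481614307
[[ 0.2299  0.9732 -0.0007]
 [ 0.9732 -0.2299  0.0027]
 [ 0.0025 -0.0013 -1.    ]]
8 rows: shift [-0.077 -0.236  1.287] |1.31cm| turn [-0.0002 -0.0003  0.0004] |0.03deg|
[ -2.2458   3.1384 103.7157   7.1273  48.9538  -2.72  ]
```

Request:
{"name": "apply_moves", "arguments": {"increments": [[0,[-0.11,-0.33,1.8],[0,0,0]],[0,[-0.11,-0.33,1.8],[0,0,0]],[0,[-0.11,-0.33,1.8],[0,0,0]],[0,[-0.11,-0.33,1.8],[0,0,0]],[0,[-0.11,-0.33,1.6],[0,0,0]],[0,[-0.07,-0.24,1.2],[0,0,0.003]],[0,[0,0,0.3],[0,0,0]],[0,[0,0,0],[0,0,0]]]}}

```text
clock: 18.0
tool_pos: [0.5992, 0.0833, 0.2035]
ee_rot: [[0.038, 0.909, 0.414], [0.994, -0.076, 0.077], [0.101, 0.409, -0.907]]
contact_force: [-0.2, 0.6, -2.8]
grip_width: 0.0164
```

```bash
python3 st.py; cat > m5.py <<'E'
from mv import *
import sys
k=sys.argv[1]
o=r.observe()
im={n:r.camera(n) for n in("side","top")}
for n in im: cv2.imwrite(f"pics/{n}{k}.png",im[n][:,:,::-1])
# predicted handle pose from TCP: origin h ahead of TCP along tool z; handle x=tool x, y=-tool y..., z=-tool z
Q=o["ee_rot"]; HR=np.c_[Q[:,0],-Q[:,1],-Q[:,2]]; ho=o["tool_pos"]+Q[:,2]*.048
out=[]
for n,(w,hh) in dict(top=(24,24),side=(28,28)).items():
    c=proj(n,np.array([0,.105,.055])@A.T+BT)[0].round().astype(int); f=390/(2*w)
    t=cv2.resize(im[n][c[1]-w:c[1]+w,c[0]-w:c[0]+w][:,:,::-1],(390,390),interpolation=cv2.INTER_CUBIC)
    d=lambda P:[((p-c+w+.5-.0)*f).astype(int) for p in proj(n,P)]
    for z,s in((0,22),(40,22)):
        cv2.polylines(t,[np.array(d(np.array([[s,s,z],[s,-s,z],[-s,-s,z],[-s,s,z]])/1e3@HR.T+ho))],True,(255,0,255),1)
    for z,s in((74,0),):
        cv2.polylines(t,[np.array(d(np.array([[60,9,z],[60,-9,z],[-60,-9,z],[-60,9,z]])/1e3@HR.T+ho))],True,(255,255,0),1)
    cr=R.from_euler("z",-.235).as_matrix(); s=.006
    cv2.polylines(t,[np.array(d((np.array([[s,s,.036],[s,-s,.036],[-s,-s,.036],[-s,s,.036]])@cr.T+[-.0007,.1047,.019])@A.T+BT))],True,(0,255,0),1)
    out.append(t)
cv2.imwrite(f"pics/c{k}.png",np.hstack(out))
E
python3 m5.py 5
```

```text
clock 18.0 tcp in bed mm [ -0.0825 101.6973 114.214 ] F bed [-1.2887  0.646  -2.4704] M tool [ 0.4112 -0.0903  0.0099] w 0.016373182991629577
[[ 0.2359  0.9718 -0.0016]
 [ 0.9718 -0.2359  0.002 ]
 [ 0.0016 -0.002  -1.    ]]
```

View pics/c5.png

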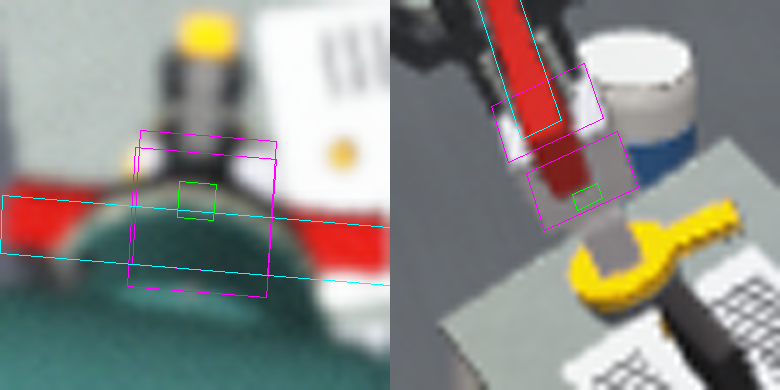

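The side crop shows the hub just above the shaft (tip around (590,240) in the crop) and matching the predicted outline. In the top crop the red bar sits a little up-slope of its outline. One quick numeric fit of the bar in hand.

```bash
cat > m6.py <<'E'
from mv import *
import sys
k=sys.argv[1]; o=r.observe(); Q=o["ee_rot"]; HR=np.c_[Q[:,0],-Q[:,1],-Q[:,2]]; ho=o["tool_pos"]+Q[:,2]*.048
D={}
for n in("top","side"):
    i=cv2.resize(cv2.imread(f"pics/{n}{k}.png")[:,:,::-1].astype(np.float32),None,fx=S,fy=S,interpolation=cv2.INTER_CUBIC)
    sc=i[...,0]-np.maximum(i[...,1],i[...,2]); m=(sc>60).astype(np.uint8)
    arm=((i.max(2)<125)&(sc<25))|((i[...,1]>i[...,0]+12)&(i[...,1]<150))
    if n=="side": arm&=(i.max(2)<75)
    near=hull(n,(RED*[1.15,1.8,1.1])@HR.T+ho,m.shape)>0
    D[n]=(m,near&~(cv2.dilate(arm.astype(np.uint8),np.ones((9,9)))>0))
for cams in(("top",),("side",),("top","side")):
    def f(x,sep=False):
        e=[((hull(n,RED@HR.T+ho+A@np.array([x[0],x[1],0]),D[n][0].shape)!=D[n][0])&D[n][1]).sum()/16 for n in cams]; return e if sep else sum(e)
    x=np.zeros(2)
    for s in(.004,.0015): x=minimize(f,x,method="Nelder-Mead",options=dict(initial_simplex=np.vstack([x,x+[s,0],x+[0,s]]),xatol=1e-5,fatol=.01)).x
    print(cams,"handle minus predicted, bed mm",x*1e3,f(x,True),"at0",f(np.zeros(2),True),[int(D[n][1].sum()/16) for n in cams])
E
python3 m6.py 5
```

```text
('top',) handle minus predicted, bed mm [-1.6876  1.9265] [np.float64(23.4375)] at0 [np.float64(37.8125)] [346]
('side',) handle minus predicted, bed mm [1.307  1.5501] [np.float64(33.8125)] at0 [np.float64(37.6875)] [294]
('top', 'side') handle minus predicted, bed mm [-1.7501  2.2128] [np.float64(23.6875), np.float64(37.875)] at0 [np.float64(37.8125), np.float64(37.6875)] [346, 294]
```

Request:
{"name": "apply_moves", "arguments": {"increments": [[0,[0.09,-0.05,0.2],[0,0,0]],[0,[0,0,0.4],[0,0,0]],[0,[0,0,0.4],[0,0,0]],[0,[0,0,0.3],[0,0,0]],[0,[0,0,0.2],[0,0,0]],[0,[0,0,0.2],[0,0,0]],[0,[0,0,0],[0,0,0]],[0,[0,0,0],[0,0,0]]]}}

```text
clock: 18.9
tool_pos: [0.606, 0.0856, 0.1881]
ee_rot: [[0.038, 0.909, 0.415], [0.994, -0.076, 0.076], [0.101, 0.41, -0.907]]
contact_force: [0.8, 0.0, -3.0]
grip_width: 0.0165
```

```bash
python3 st.py
```

```text
clock 18.9 tcp in bed mm [ -0.1343 102.6769  97.2734] F bed [-0.5482 -0.112  -3.0097] M tool [ 0.4442 -0.1038 -0.0019] w 0.016471872693036935
[[ 0.2357  0.9718 -0.0009]
 [ 0.9718 -0.2357  0.0018]
 [ 0.0016 -0.0013 -1.    ]]
```

Request:
{"name": "apply_moves", "arguments": {"increments": [[0,[0,0,0.15],[0,0,0]],[0,[0,0,0.15],[0,0,0]],[0,[0,0,0.15],[0,0,0]],[0,[0,0,0.15],[0,0,0]],[0,[0,0,0.1],[0,0,0]],[0,[0,0,0],[0,0,0]],[0,[0,0,0],[0,0,0]],[0,[0,0,0],[0,0,0]]]}}

```text
clock: 19.7
tool_pos: [0.6087, 0.0869, 0.1816]
ee_rot: [[0.037, 0.909, 0.414], [0.994, -0.076, 0.078], [0.102, 0.409, -0.907]]
contact_force: [-0.8, 5.9, -1.6]
grip_width: 0.0168
```

```bash
python3 st.py
```

```text
clock 19.7 tcp in bed mm [ -0.2608 103.531   90.21  ] F bed [-0.4438  5.9415 -1.5201] M tool [0.5545 1.1428 0.0053] w 0.016757553012063043
[[ 0.2361  0.9717 -0.0011]
 [ 0.9717 -0.2361  0.003 ]
 [ 0.0026 -0.0017 -1.    ]]
```

Request:
{"name": "apply_moves", "arguments": {"increments": [[0,[0.07,-0.02,0],[0,0,0]],[0,[0.07,-0.02,0],[0,0,0]],[0,[0,0,0],[0,0,0]],[0,[0,0,0.1],[0,0,0]],[0,[0,0,0.1],[0,0,0]],[0,[0,0,0.1],[0,0,0]],[0,[0,0,0],[0,0,0]],[0,[0,0,0],[0,0,0]]]}}

```text
clock: 20.5
tool_pos: [0.6099, 0.0876, 0.1789]
ee_rot: [[0.038, 0.909, 0.415], [0.994, -0.076, 0.076], [0.101, 0.41, -0.907]]
contact_force: [-0.7, 0.7, -3.4]
grip_width: 0.0161
```

```bash
python3 st.py
```

```text
clock 20.5 tcp in bed mm [ -0.2557 104.05    87.2283] F bed [-1.9801  0.8588 -2.8492] M tool [0.5518 0.0407 0.0427] w 0.016110355759302007
[[ 0.2358  0.9718 -0.0009]
 [ 0.9718 -0.2358  0.0017]
 [ 0.0014 -0.0013 -1.    ]]
```

Request:
{"name": "apply_moves", "arguments": {"increments": [[0,[0,0,0.25],[0,0,0]],[0,[0,0,0.25],[0,0,0]],[0,[0,0,0.25],[0,0,0]],[0,[0,0,0.25],[0,0,0]],[0,[0,0,0.25],[0,0,0]],[0,[0,0,0.25],[0,0,0]],[0,[0,0,0.1],[0,0,0]],[0,[0,0,0],[0,0,0]]]}}

```text
clock: 21.3
tool_pos: [0.6166, 0.0889, 0.1643]
ee_rot: [[0.038, 0.909, 0.415], [0.994, -0.076, 0.076], [0.101, 0.409, -0.907]]
contact_force: [-0.3, 0.6, -2.5]
grip_width: 0.0165
```

```bash
python3 st.py
```

```text
clock 21.3 tcp in bed mm [ -0.2224 104.1435  71.0971] F bed [-1.2459  0.6608 -2.1713] M tool [ 0.4827  0.0484 -0.0427] w 0.016460978702720952
[[ 0.2358  0.9718 -0.0009]
 [ 0.9718 -0.2358  0.0018]
 [ 0.0015 -0.0013 -1.    ]]
```

Request:
{"name": "apply_moves", "arguments": {"increments": [[0,[0,0,0.15],[0,0,0]],[0,[0,0,0.15],[0,0,0]],[0,[0,0,0.1],[0,0,0]],[0,[0,0,0.05],[0,0,0]],[0,[0,0,0.05],[0,0,0]],[0,[0,0,0],[0,0,0]],[0,[0,0,0],[0,0,0]],[0,[0,0,0],[0,0,0]]]}}

```text
clock: 22.1
tool_pos: [0.618, 0.0893, 0.1612]
ee_rot: [[0.037, 0.909, 0.415], [0.994, -0.076, 0.077], [0.101, 0.41, -0.906]]
contact_force: [-11.0, -1.7, 13.0]
grip_width: 0.0166
```

```bash
python3 st.py
```

```text
clock 22.1 tcp in bed mm [ -0.1936 104.2853  67.6533] F bed [-4.539   0.263  16.4913] M tool [ 1.0127 -0.1928  0.0338] w 0.016641902611216248
[[ 0.2354  0.9719 -0.0002]
 [ 0.9719 -0.2354  0.0018]
 [ 0.0017 -0.0006 -1.    ]]
```

The handle is home: 16 N of contact at 67.7 mm (expected about 67). Now I turn clockwise, which is positive about tool z.

Request:
{"name": "apply_moves", "arguments": {"increments": [[0,[0,0,-0.04],[0,0,0]],[0,[0,0,0],[0,0,0.06]],[0,[0,0,0],[0,0,0.07]],[0,[0,0,0],[0,0,0.07]],[0,[0,0,0],[0,0,0.07]],[0,[0,0,0],[0,0,0.07]],[0,[0,0,0],[0,0,0.07]],[0,[0,0,0],[0,0,0.07]]]}}

```text
clock: 22.9
tool_pos: [0.6181, 0.0893, 0.1613]
ee_rot: [[0.455, 0.788, 0.415], [0.846, -0.528, 0.076], [0.28, 0.317, -0.906]]
contact_force: [-8.5, -0.9, 9.5]
grip_width: 0.0163
```

```bash
python3 st.py; python3 - <<'E'
from mv import *
M=A.T@r.observe()["ee_rot"]; print("turn of tool y from bed x, clockwise rad",np.arctan2(-M[1,1],M[0,1]))
E
```

```text
clock 22.9 tcp in bed mm [ -0.0941 104.2195  67.6654] F bed [-3.6748  0.626  12.1945] M tool [ 0.6673 -0.4699 -0.0977] w 0.016259801561422645
[[ 0.6595  0.7517 -0.0002]
 [ 0.7517 -0.6595  0.0016]
 [ 0.0011 -0.0012 -1.    ]]
turn of tool y from bed x, clockwise rad 0.72011534184295
```

Torque is steady at about 0.1 N m and the angle is 0.72. I continue towards the stop at 1.2.

Request:
{"name": "apply_moves", "arguments": {"increments": [[0,[0,0,0],[0,0,0.07]],[0,[0,0,0],[0,0,0.07]],[0,[0,0,0],[0,0,0.07]],[0,[0,0,0],[0,0,0.07]],[0,[0,0,0],[0,0,0.07]],[0,[0,0,0],[0,0,0.07]],[0,[0,0,0],[0,0,0.04]],[0,[0,0,0],[0,0,0]]]}}

```text
clock: 23.7
tool_pos: [0.6184, 0.0893, 0.1614]
ee_rot: [[0.756, 0.505, 0.416], [0.524, -0.848, 0.076], [0.391, 0.16, -0.906]]
contact_force: [-7.4, -1.4, 7.9]
grip_width: 0.0165
```

```bash
cat >> st.py <<'E'
M=A.T@o["ee_rot"]; print("cw turn",np.arctan2(-M[1,1],M[0,1]))
E
python3 st.py
```

```text
clock 23.7 tcp in bed mm [  0.2587 104.1713  67.6658] F bed [-3.4243 -0.0313 10.3556] M tool [ 0.3592 -0.7083  0.1198] w 0.016528197053128232
[[ 0.9242  0.382   0.0004]
 [ 0.382  -0.9242  0.0016]
 [ 0.001  -0.0013 -1.    ]]
cw turn 1.178854141776942
```

Request:
{"name": "apply_moves", "arguments": {"increments": [[0,[0,0,0],[0,0,0.03]],[0,[0,0,0],[0,0,0.03]],[0,[0,0,0],[0,0,0.02]],[0,[0,0,0],[0,0,0.02]],[0,[0,0,0],[0,0,0]],[0,[0,0,0],[0,0,0]],[0,[0,0,0],[0,0,0]],[0,[0,0,0],[0,0,0]]]}}

```text
clock: 24.5
tool_pos: [0.6185, 0.0892, 0.1615]
ee_rot: [[0.802, 0.428, 0.416], [0.438, -0.896, 0.076], [0.405, 0.121, -0.906]]
contact_force: [-7.3, -0.7, 7.1]
grip_width: 0.0162
```

```bash
python3 st.py
```

```text
clock 24.5 tcp in bed mm [  0.3072 104.0649  67.6623] F bed [-3.6229  0.5774  9.5693] M tool [ 0.2341 -0.7324  0.0028] w 0.016198435414043793
[[ 0.9573  0.289   0.0005]
 [ 0.289  -0.9573  0.0014]
 [ 0.0008 -0.0013 -1.    ]]
cw turn 1.2775638018826052
```

```bash
python3 - <<'E'
from mv import *
s=r.camera("side"); t=r.camera("top"); 
cv2.imwrite("pics/side6.png",s[:,:,::-1]); cv2.imwrite("pics/top6.png",t[:,:,::-1])
f=390/70
a=cv2.resize(s[140:210,280:350][:,:,::-1],(390,390),interpolation=cv2.INTER_CUBIC)
b=cv2.resize(t[110:180,200:270][:,:,::-1],(390,390),interpolation=cv2.INTER_CUBIC)
for ang,col in((1.05,(255,0,0)),(1.2,(0,255,0))):
    Q=R.from_euler("z",-ang).as_matrix(); P=(np.array([[.024,-.008,0],[.055,-.008,0],[.055,.008,0],[.024,.008,0]])@Q.T+[-.0005,.1045,.019])@A.T+BT
    for im,n,o in((a,"side",(280,140)),(b,"top",(200,110))):
        cv2.polylines(im,[((proj(n,P)-o+.5)*f).astype(np.int32)],False,col,1)
cv2.imwrite("pics/c6.png",np.hstack([a,b]))
E
```

```text
(no output)
```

View pics/c6.png

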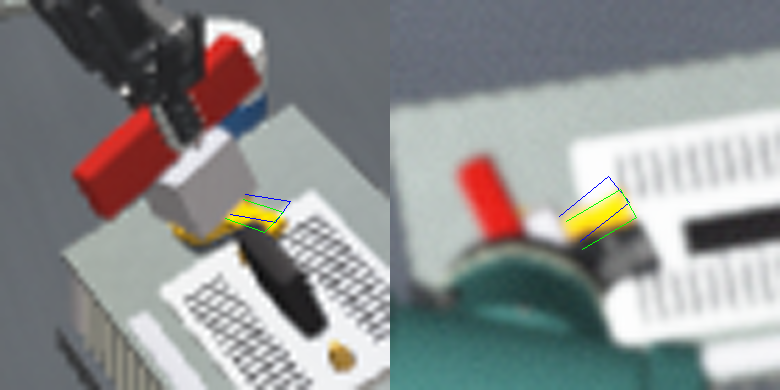

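The side crop shows the claw over the plate's edge, and the top crop puts it between the 1.05 (blue) and 1.2 (green) outlines. I turn a little more, until the stop is felt.

Request:
{"name": "apply_moves", "arguments": {"increments": [[0,[0,0,0],[0,0,0.03]],[0,[0,0,0],[0,0,0.03]],[0,[0,0,0],[0,0,0.02]],[0,[0,0,0],[0,0,0]],[0,[0,0,0],[0,0,0]],[0,[0,0,0],[0,0,0]],[0,[0,0,0],[0,0,0]],[0,[0,0,0],[0,0,0]]]}}

```text
clock: 25.4
tool_pos: [0.6186, 0.0891, 0.1615]
ee_rot: [[0.832, 0.367, 0.416], [0.37, -0.926, 0.075], [0.413, 0.091, -0.906]]
contact_force: [-7.3, -0.7, 8.2]
grip_width: 0.0165
```

```bash
python3 st.py
```

```text
clock 25.4 tcp in bed mm [  0.3808 103.9593  67.6953] F bed [-3.1518  0.6103 10.4838] M tool [ 0.2362 -0.6782 -1.8246] w 0.01651815043101757
[[ 0.9761  0.2172  0.0004]
 [ 0.2172 -0.9761  0.0005]
 [ 0.0005 -0.0004 -1.    ]]
cw turn 1.3518843897486446
```

The stop is felt at 1.8 N m. I relax slightly, open and back off.

Request:
{"name": "apply_moves", "arguments": {"increments": [[0,[0,0,0],[0,0,-0.03]],[0,[0,0,-0.04],[0,0,-0.02]],[0,[0,0,0],[0,0,0]],[0.6,[0,0,0],[0,0,0]],[0.6,[0,0,0],[0,0,0]],[0.6,[0,0,0],[0,0,0]],[0.6,[0,0,0],[0,0,0]],[0.6,[0,0,0],[0,0,0]]]}}

```text
clock: 26.2
tool_pos: [0.6184, 0.0892, 0.1607]
ee_rot: [[0.816, 0.403, 0.415], [0.41, -0.909, 0.076], [0.408, 0.108, -0.907]]
contact_force: [0.1, -0.2, 0.4]
grip_width: 0.0517
```

Request:
{"name": "apply_moves", "arguments": {"increments": [[0.6,[0,0,-0.5],[0,0,0]],[0.6,[0,0,-1],[0,0,0]],[0.6,[0,0,-2],[0,0,0]],[0.6,[0,0,-2],[0,0,0]],[0.6,[0,0,-2],[0,0,0]],[0.6,[0,0,-3],[0,0,0]],[0.6,[0,0,-3],[0,0,0]],[0.6,[0,0,-3],[0,0,0]]]}}

```text
clock: 27.0
tool_pos: [0.5487, 0.0765, 0.3121]
ee_rot: [[0.815, 0.403, 0.415], [0.411, -0.909, 0.076], [0.408, 0.108, -0.906]]
contact_force: [0.1, -0.4, -0.2]
grip_width: 0.0511
```

Request:
{"name": "apply_moves", "arguments": {"increments": [[0.6,[0,-3,-1],[0,0,0]],[0.6,[0,-3,-1],[0,0,0]],[0.6,[0,-3,-1],[0,0,0]],[0.6,[0,-3,-1],[0,0,0]],[0.6,[0,-3,-1],[0,0,0]],[0.6,[0,-3,-1],[0,0,0]],[0.6,[0,0,0],[0,0,0]],[0.6,[0,0,0],[0,0,0]]]}}

```text
clock: 27.8
tool_pos: [0.4517, 0.236, 0.346]
ee_rot: [[0.814, 0.405, 0.416], [0.412, -0.908, 0.077], [0.409, 0.109, -0.906]]
contact_force: [1.6, 0.5, 0.3]
grip_width: 0.0511
```

```bash
python3 st.py; python3 - <<'E'
from mv import *
s=r.camera("side"); t=r.camera("top"); 
cv2.imwrite("pics/side7.png",s[:,:,::-1]); cv2.imwrite("pics/top7.png",t[:,:,::-1])
f=395/100
a=cv2.resize(s[140:240,280:380][:,:,::-1],(395,395),interpolation=cv2.INTER_CUBIC)
b=cv2.resize(t[100:200,200:300][:,:,::-1],(395,395),interpolation=cv2.INTER_CUBIC)
for ang,col in((1.05,(255,0,0)),(1.2,(0,255,0))):
    Q=R.from_euler("z",-ang).as_matrix(); P=(np.array([[.024,-.008,0],[.055,-.008,0],[.055,.008,0],[.024,.008,0]])@Q.T+[-.0005,.1045,.019])@A.T+BT
    for im,n,o in((a,"side",(280,140)),(b,"top",(200,100))):
        cv2.polylines(im,[((proj(n,P)-o+.5)*f).astype(np.int32)],False,col,1)
cv2.imwrite("pics/c7.png",np.hstack([a,b]))
E
python3 m2.py 7 0
```

```text
clock 27.8 tcp in bed mm [-46.8813 278.0752 293.3212] F bed [ 1.5904  0.1849 -0.4063] M tool [ 0.0423 -0.2291 -0.0095] w 0.05105493765290388
[[ 0.9651  0.2617  0.0004]
 [ 0.2617 -0.9651  0.0025]
 [ 0.001  -0.0023 -1.    ]]
cw turn 1.3059860583514724
('top',) plate in bed mm [ 0.53   -1.6157] yaw 0.019351342300165053 [np.float64(401.0)] at 0: [np.float64(407.125)]
('side',) plate in bed mm [0.4509 4.5015] yaw 0.004027875791252286 [np.float64(175.0625)] at 0: [np.float64(183.6875)]
('top', 'side') plate in bed mm [ 0.7582 -0.7703] yaw -0.00020661105075379734 [np.float64(402.9375), np.float64(177.4375)] at 0: [np.float64(407.125), np.float64(183.6875)]
```

View pics/c7.png

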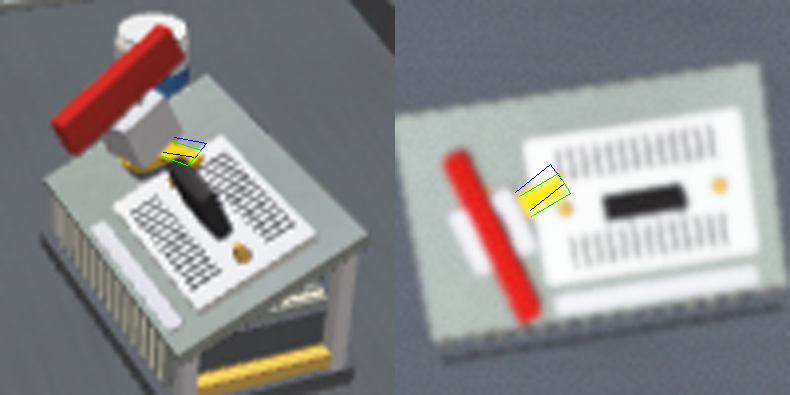

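The claw matches the 1.2 rad outline (tip at about top pixel (244,147)), the handle stands on the shaft, the plate lies flat over both pins, and the arm is clear. Handing in.

```bash
python3 -c "
from bench import r
r.job_done(); print(r.observe()['clock'])"
```

```text
the job is handed in; nothing more can be done
the job is handed in; nothing more can be done
```

I handed the job in at about 28 s of the 64 s allowed. The interface gave no verdict, so the results below come from my own measurements.

- **Plate:** it went over both pins (half a turn round, which is allowed) and was pressed down with 14 N. The tool stopped 22.3 mm above the bed, where 21.8 mm was expected. In the last picture it lies flat with both pins showing through the holes.
- **Handle:** I used the smaller red one and pushed it home with about 16 N. The tool stopped at 67.7 mm, where 67 mm was expected.
- **Claw:** I turned the shaft clockwise from about 0.24 rad until the stop pushed back at 1.8 N m. Then I relaxed the grip, opened the fingers and moved clear. In the final pictures the claw lies on the outline drawn for 1.2 rad.
- **Bystanders:** the hand never went near the tin, brush or loose bar. I did not measure them at the end.

**Checks that disagreed:**
- **Sideways position of the plate:** the camera fits differed along the bed's y axis. In the last pictures the top view gave −1.6 mm and the side view +4.5 mm. I trusted the pins instead, since each hole leaves under 1 mm of play.
- **Insertions:** while lowering, contact forces showed my positions about 2 mm off for the plate and 1.4 mm off for the handle. I corrected both and the parts then slid on freely.

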